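Put the empty specimen pots back on the stack in the slanted pot holder

TASK

Put the two empty blue pots from the dissecting board away in the slanted steel pot holder: nest them one after the other, either one first, onto the blue pot that already stands in it, each lowered in by hand rather than dropped and seated fully home and square, so that the three make one straight stack, and let go. The blue pot with the green lid stays where it is on the board and the white pot stays as it is in the holder, with nothing added to it.

Things in the scene. Friction and masses are not known exactly. Their poses are not given: they have to be found in the camera images.
- pot_a: Empty blue plastic pot with a pale rim, upright on the board, 98 mm high, 45 g or so. Body tapers from 37 mm diameter at the base to 53 mm at 66 mm up, wall 2 mm; there it steps out in a flat shoulder to a straight collar, 63 mm outside, 57 mm inside diameter, 66 to 98 mm up. Origin: centre of the underside; z: the pot's axis, towards its mouth; round, so turn about z is of no account.
- pot_b: The other empty blue pot on the board, same in all. When one pot is fully nested in another, its shoulder rests on the lower pot's rim: its origin lies 32 mm along the lower pot's z axis from the lower pot's origin, only its 32 mm collar shows, and it has about 2 mm of sideways play.
- stack_pot: Blue pot of the same shape, origin and axes, standing loose in one of the holder's two sleeves (either one), mouth up, leaning 25 degrees from vertical the way the holder faces (roughly to the robot). Its shoulder rests on the deck, so its 32 mm collar stands out of it. About 1.5 mm of play in the sleeve.
- white_pot: White pot of the same shape, origin and axes, standing likewise in the other sleeve, its axis parallel to stack_pot's and 114 mm from it. Not to be disturbed.
- lidded_pot: Blue pot of the same shape closed with a green screw lid (69 mm diameter, top 104 mm up), 140 g or so, upright on the board, its axis 110 mm or more from those of the empty pots. Origin: centre of the underside. Not to be disturbed.
- holder: Fixed stainless stand, 232 mm wide (y), 150 mm deep, 134 mm high. Its deck leans 25 degrees; pots go in and out along the deck's normal, (-0.423, 0, 0.906) in its frame. Middle of the deck's upper face 110 mm above the origin, sleeve centres 57 mm to either side along y. Origin: on the work surface below the middle of the deck; x: to the holder's back.
- board: Fixed white dissecting board, 300 mm (x) by 360 mm (y), 18 mm thick, low instruments on it beside the three pots. Origin: centre of its underside.
Not all that is in view belongs to the job. What is shaped like the pot_a but orange, pink or yellow is not meant.

How it is judged:
On the way, in this order (a step that is already met when the one before it is completed fails the run):
1. one empty blue pot is nested fully home in the blue pot in the holder (((z of pot_a in the frame of stack_pot between 0.029 and 0.035 m and x of pot_a in the frame of stack_pot between -0.005 and 0.005 m and y of pot_a in the frame of stack_pot between -0.005 and 0.005 m and angle between the z axis of pot_a and the z axis of stack_pot, either way round below 0.08 rad) or (z of pot_b in the frame of stack_pot between 0.029 and 0.035 m and x of pot_b in the frame of stack_pot between -0.005 and 0.005 m and y of pot_b in the frame of stack_pot between -0.005 and 0.005 m and angle between the z axis of pot_b and the z axis of stack_pot, either way round below 0.08 rad))), for 0.3 s.
2. the other empty blue pot is nested fully home in that one ((((z of pot_a in the frame of stack_pot between 0.029 and 0.035 m and x of pot_a in the frame of stack_pot between -0.005 and 0.005 m and y of pot_a in the frame of stack_pot between -0.005 and 0.005 m and angle between the z axis of pot_a and the z axis of stack_pot, either way round below 0.08 rad) and (z of pot_b in the frame of pot_a between 0.029 and 0.035 m and x of pot_b in the frame of pot_a between -0.005 and 0.005 m and y of pot_b in the frame of pot_a between -0.005 and 0.005 m and angle between the z axis of pot_b and the z axis of pot_a, either way round below 0.08 rad)) or ((z of pot_b in the frame of stack_pot between 0.029 and 0.035 m and x of pot_b in the frame of stack_pot between -0.005 and 0.005 m and y of pot_b in the frame of stack_pot between -0.005 and 0.005 m and angle between the z axis of pot_b and the z axis of stack_pot, either way round below 0.08 rad) and (z of pot_a in the frame of pot_b between 0.029 and 0.035 m and x of pot_a in the frame of pot_b between -0.005 and 0.005 m and y of pot_a in the frame of pot_b between -0.005 and 0.005 m and angle between the z axis of pot_a and the z axis of pot_b, either way round below 0.08 rad)))), for 0.3 s.
At the end, for the whole second after the job is handed in: Both empty pots nested on the stack pot, at rest: each origin 29 to 35 mm beyond the one below along its axis, within 5 mm in x and y, axes within 0.08 rad. Stack pot moved under 10 mm, leaning 20 to 30 degrees. Lidded pot upright, moved under 20 mm; white pot under 10 mm ((((z of pot_a in the frame of stack_pot between 0.029 and 0.035 m and x of pot_a in the frame of stack_pot between -0.005 and 0.005 m and y of pot_a in the frame of stack_pot between -0.005 and 0.005 m and angle between the z axis of pot_a and the z axis of stack_pot, either way round below 0.08 rad) and (z of pot_b in the frame of pot_a between 0.029 and 0.035 m and x of pot_b in the frame of pot_a between -0.005 and 0.005 m and y of pot_b in the frame of pot_a between -0.005 and 0.005 m and angle between the z axis of pot_b and the z axis of pot_a, either way round below 0.08 rad)) or ((z of pot_b in the frame of stack_pot between 0.029 and 0.035 m and x of pot_b in the frame of stack_pot between -0.005 and 0.005 m and y of pot_b in the frame of stack_pot between -0.005 and 0.005 m and angle between the z axis of pot_b and the z axis of stack_pot, either way round below 0.08 rad) and (z of pot_a in the frame of pot_b between 0.029 and 0.035 m and x of pot_a in the frame of pot_b between -0.005 and 0.005 m and y of pot_a in the frame of pot_b between -0.005 and 0.005 m and angle between the z axis of pot_a and the z axis of pot_b, either way round below 0.08 rad))) and distance of each of stack_pot, white_pot from where it was at the start of the episode below 0.01 m and angle between stack_pot's own z axis and vertical between 0.349 and 0.524 rad and linear speed of each of pot_a, pot_b, stack_pot below 0.02 m/s and distance of lidded_pot from where it was at the start of the episode below 0.02 m and angle between lidded_pot's own z axis and vertical below 0.1 rad); the robot touches nothing.
It fails at once if an empty pot is dropped: it falls free at over 0.7 m/s, some 25 mm of fall ((contact force between pot_a and the fingers below 0.05 N and linear speed of pot_a above 0.7 m/s) or (contact force between pot_b and the fingers below 0.05 N and linear speed of pot_b above 0.7 m/s)).
It fails at once if the lidded pot is moved 40 mm or tipped (distance of lidded_pot from where it was at the start of the episode above 0.04 m or angle between lidded_pot's own z axis and vertical above 0.35 rad).
It fails at once if the white pot is pulled or knocked 20 mm out of place (distance of white_pot from where it was at the start of the episode above 0.02 m).
It fails at once if a blue pot is nested in or put on the white pot (distance between pot_a and white_pot below 0.045 m or distance between pot_b and white_pot below 0.045 m).
It also fails if it takes over 64 s, if anything falls off the work surface, if the arm or the gripper's body presses on something with over 40 N, if the wrist force passes 120 N, or if a joint passes its speed limit or range.

ROBOT

A 6-joint arm with a two-finger parallel gripper is mounted at the origin on the work surface. World frame = base frame: x ahead of the robot, y to its left, z up, the work surface at z = 0. Lengths are in m, angles in rad, forces in N, time in s.
With the tool pointing down it reaches from about 0.3 to 0.85 m from the base axis. Payload 5.4 kg.
Tool frame: the origin (TCP) lies between the finger pads; the fingertips stand 19 mm ahead of it and the grasp point (between the pads) is the TCP; z points along the fingers, y is the direction in which the jaws open and shut (so a half turn about z gives the same grasp; the last joint's range is limited). The gripper opens to 85 mm and grips with 20 to 120 N. Pads are 22 mm wide; open, the fingers measure 114 mm over their backs; the gripper's body (76 mm by 85 mm) begins 54 mm behind the grasp point. The pads swing forward as they close: fully open they stand 13 mm farther back than shut.
Start: joints at [-1.487, 0.158, 1.597, -0, 1.386, -0.21], TCP at [0.166, -0.55, 0.25] pointing down, gripper open.
Joint ranges: [-2.91, 2.91], [-0.94, 2.29], [0.18, 2.7], [-1.29, 4.43], [0.17, 2.64], [-3, 3]. Speed limits (rad/s): [2.57, 2.57, 3.14, 3.14, 3.14, 3.14].

INTERFACE

Orientations are given as a rotation vector (axis times angle).
In Python, from station import telemetry, viewer, bot gives the robot as it stands.
- The arm moves only by the tool apply_moves, never from a script. Its argument "rows" is a list of rows, each an object with "jaw": the gripper command: -1 is shut, 1 is fully open, values between are in proportion; "delta_pos": the shift along the tool's x, y, z in mm, a list of three; "spin": the turn about the tool's z in degrees. A call has 1 to 20 rows; each row shifts and turns the pose as measured when the row begins, along the tool's axes as they then stand; what a row does not reach is not made up. A row lasts 1/8 s, in which the tool goes at most 62.5 mm and 10.7 degrees, less where a joint would pass 70% of its speed; a pose out of reach is approached as far as the arm can. A call with a gripper value outside its range is refused whole. The fingers move at their own pace and stop on an object; "grip_force" is the grip in N (left out, the last holds). Time passes only in rows, so rows that do not move let the fingers close. It gives the time, the measured TCP pose, the force and the opening at its end, in the units of the state.
- telemetry.sense(): the state, without advancing time (a new reading comes with each control period).
- viewer.snapshot(name): name is "scene" or "top"; returns (picture, depth): 400x640x3 uint8, red, green, blue; 400x640 float32, m along the optical axis (not along the pixel's ray), 0 where there is no reading.
- viewer.camera_model(name): a dict with "fx", "fy", "cx", "cy" (pixels), "dist_coeffs" ([k1, k2, p1, p2, k3] as OpenCV has them; the pictures are not rectified), "pose" (4x4, takes a point from camera to world coordinates). Camera axes: x right, y up, looking along -z (the intrinsics and any distortion apply to the point x, -y, -z); pixel columns grow to the right and rows downward; lengths in m; the calibration is good to about 2 mm. A picture is of the moment at which its call begins. camera_model takes no time and is no camera call.
- bot.close_job(): hands the job in, once; it reports no verdict.
The state is a dict: "clock": time; "joint_pos": joint angles; "joint_vel": joint speeds; "joint_efforts": joint torques, N m; "eef_pos": TCP position; "tool_rot": TCP orientation; "contact_force": force on the tool from outside, world axes, zero at the start; "wrist_torque": the same for the moment, N m; "finger_gap": finger opening in m.
Only numpy, scipy, OpenCV 4.12 (cv2) and the standard library are available. Lean on these libraries where they do the work, as an engineer would, in place of code of your own. Each camera call takes 0.05 s, during which the arm holds its last target. There are 200 camera calls.

## Working session

There is one attempt and no reset: what is moved stays moved. The work goes in short steps, Python scripts to look and compute and a tool call to move; the robot and the scene stay as the last step left them, time stands still between calls to the robot, and variables do not carry over. Pictures are saved under pics/ and viewed, about 8 in all and at most 12, crops included, and the job is handed in when it is done.

Besides the shell and the picture viewer there is one more tool, called by a JSON object that holds its "op" and its "data", one argument or row to a line. apply_moves: Moves the arm, as the interface text tells. Its arguments: {"type":"object","properties":{"rows":{"type":"array"},"grip_force":{"type":"number"}},"required":["rows"]}

```bash
ls; mkdir -p pics; cat > h.py <<'E'
import numpy as np, cv2
from station import telemetry, viewer, bot
from scipy.spatial.transform import Rotation as R
def snap(n,fn=None):
    im,d=viewer.snapshot(n)
    if fn: cv2.imwrite('pics/'+fn+'.png',im[:,:,::-1])
    return im,d,viewer.camera_model(n)
def cloud(d,m):
    K=np.array([[m['fx'],0,m['cx']],[0,m['fy'],m['cy']],[0,0,1.]])
    v,u=np.mgrid[:d.shape[0],:d.shape[1]]
    p=cv2.undistortPoints(np.stack([u,v],-1).reshape(-1,1,2).astype(float),K,np.array(m['dist_coeffs'],float)).reshape(*d.shape,2)
    c=np.stack([p[...,0]*d,-p[...,1]*d,-d,np.ones_like(d)],-1)
    w=(c@np.array(m['pose']).T)[...,:3]; w[d==0]=np.nan
    return w
def state():
    s=telemetry.sense(); print({k:np.round(s[k],4).tolist() for k in ('clock','eef_pos','tool_rot','contact_force','finger_gap','joint_pos')}); return s
E
python3 - <<'E'
from h import *
state()
for n in('scene','top'):
    im,d,m=snap(n,n+'0'); np.savez('/tmp/'+n+'0',im=im,d=d); print(n,np.round(m['pose'],3).tolist(),m['fx'],m['dist_coeffs'])
E
```

```text
pics
{'clock': 0.0, 'eef_pos': [0.1664, -0.5498, 0.2493], 'tool_rot': [-3.1059, -0.4595, -0.0002], 'contact_force': [0.1991, -1.2428, 0.4863], 'finger_gap': 0.0855, 'joint_pos': [-1.4871, 0.1591, 1.5983, -0.0, 1.3862, -0.2101]}
scene [[0.804, -0.437, 0.403, 0.848], [0.595, 0.58, -0.557, -0.504], [0.01, 0.688, 0.726, 0.663], [0.0, 0.0, 0.0, 1.0]] 392.19437388955663 [-0.05636572  0.          0.          0.          0.        ]
top [[0.02, 0.991, -0.131, 0.375], [-1.0, 0.021, 0.006, -0.021], [0.009, 0.13, 0.991, 1.013], [0.0, 0.0, 0.0, 1.0]] 463.7982125974926 [-0.13529392  0.          0.          0.          0.        ]
```

View pics/scene0.png

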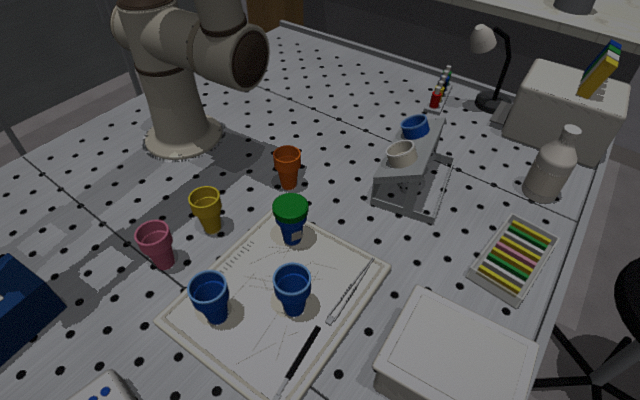

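View pics/top0.png

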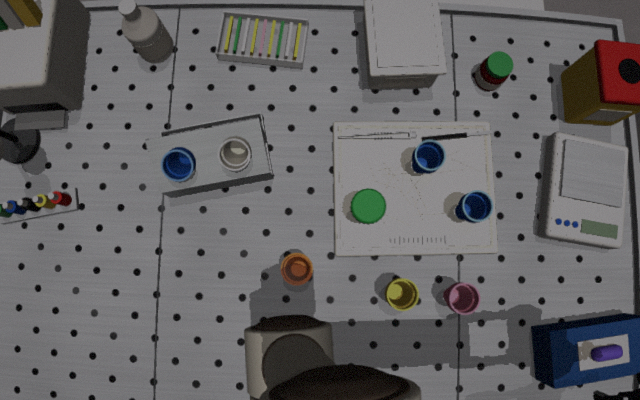

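The scene view shows empty blue pots at about (210,295) and (292,288), the lidded pot at (291,215), the white pot at (401,152) and the stack pot at (415,125). In the top view the empties are at (429,156) and (475,206), the lid at (368,206), the stack pot at (178,163) and the white pot at (235,153). I'll fit the known shapes to the depth points.

```bash
cat >> h.py <<'E'
from scipy.optimize import least_squares
PROF=np.array([(0,0),(18.5,0),(26.5,66),(31.5,66),(31.5,98),(28.5,98),(28.5,67),(24.6,67),(16.6,2),(0,2)])/1000
def pdist(P,o,a):
    q=P-o; z=q@a; r=np.linalg.norm(q-z[:,None]*a,axis=1); p=np.stack([r,z],1)[:,None]
    A,B=PROF[:-1],PROF[1:]; t=np.clip(((p-A)*(B-A)).sum(-1)/((B-A)**2).sum(-1),0,1)
    return np.linalg.norm(p-A-t[...,None]*(B-A),axis=-1).min(1)
def hframe(p):
    c,s=np.cos(p[2]),np.sin(p[2]); Rz=np.array([[c,-s,0],[s,c,0],[0,0,1]])
    n=Rz@[-np.sin(np.radians(25)),0,np.cos(np.radians(25))]; m=np.array([p[0],p[1],.11])
    return [m+sg*.057*Rz[:,1]-.066*n for sg in(1,-1)],n
def near(P,c,r): return P[np.linalg.norm(P[:,:2]-c,axis=1)<r]
def fit_up(P,x0,z):
    P=P[P[:,2]>z+.015]
    f=lambda p:pdist(P,np.array([p[0],p[1],z+p[2]]),np.array([0,0,1.]))
    r=least_squares(f,[*x0,0],loss='soft_l1',f_scale=.002); return r.x,np.median(r.fun),len(P)
def fit_free(P,o,a):
    # free 5-dof fit about guess: returns origin, axis
    def un(p):
        v=a+R.from_rotvec([0,0,0]).apply([p[3],p[4],0]); return o+p[:3],v/np.linalg.norm(v)
    r=least_squares(lambda p:pdist(P,*un(p)),np.zeros(5),loss='soft_l1',f_scale=.002); return (*un(r.x),np.median(r.fun),len(P))
E
python3 - <<'E'
from h import *
C={}
for n in('scene','top'):
    z=np.load(f'/tmp/{n}0.npz'); C[n]=cloud(z['d'],viewer.camera_model(n))
T=C['top']
px=dict(A=(429,156),B=(475,206),lid=(368,206),stack=(178,163),white=(235,153))
g={k:np.nanmedian(T[v-4:v+5,u-4:v and u+5].reshape(-1,3),0) for k,(u,v) in px.items()}
for k in g: print(k,np.round(g[k],3))
cl={k:v.reshape(-1,3)[~np.isnan(v).any(-1).ravel()] for k,v in C.items()}
cl['both']=np.vstack([cl['scene'],cl['top']])
for s in cl:
    for k in('A','B'):
        print(s,k,fit_up(near(cl[s],g[k][:2],.045),g[k][:2],.018))
    P=np.vstack([near(cl[s],g[k][:2],.05) for k in('stack','white')])
    # keep points above deck
    y0=g['stack']-g['white']; p0=[*(g['stack']+g['white'])[:2]/2,np.arctan2(-y0[0],y0[1])]
    for it in range(3):
        (o1,o2),n=hframe(p0); Q=P[(P-np.array([p0[0],p0[1],.11]))@n>.006]
        Q=np.vstack([Q,P[[False]*len(P)]])
        r=least_squares(lambda p:np.minimum(pdist(Q,hframe(p)[0][0],hframe(p)[1]),pdist(Q,hframe(p)[0][1],hframe(p)[1])),p0,loss='soft_l1',f_scale=.002); p0=r.x
    print(s,'holder',r.x,np.median(r.fun),len(Q),hframe(r.x))
E
```

```text
A [ 0.611 -0.255  0.047]
B [ 0.504 -0.353  0.05 ]
lid [ 0.49  -0.116  0.121]
stack [0.58  0.279 0.067]
white [0.607 0.16  0.053]
scene A (array([ 0.59924828, -0.23976106,  0.00286947]), np.float64(0.00043048437510681293), 1256)
scene B (array([ 0.50121265, -0.33402427,  0.0014507 ]), np.float64(0.0006814863644295526), 1447)
scene holder [0.58691424 0.20554503 0.21012542] 0.0007502635106249878 1030 ([array([0.60230433, 0.26710925, 0.05018369]), array([0.62608274, 0.15561671, 0.05018369])], array([-0.41332267, -0.0881508 ,  0.90630779]))
top A (array([ 0.59688242, -0.23949933,  0.00272859]), np.float64(0.0005034291986880525), 608)
top B (array([ 0.49599481, -0.33535849,  0.00374542]), np.float64(0.0005205776726579826), 686)
top holder [0.58428432 0.20554206 0.20781913] 0.0005193754280380068 577 ([array([0.59981635, 0.26707063, 0.05018369]), array([0.62333757, 0.15552354, 0.05018369])], array([-0.41352487, -0.08719732,  0.90630779]))
both A (array([ 0.59872596, -0.23974202,  0.0031668 ]), np.float64(0.0005280710839809933), 1864)
both B (array([ 0.49868042, -0.33462089,  0.00281894]), np.float64(0.0005964214802901299), 2133)
both holder [0.5860701  0.20512604 0.22243758] 0.000818670737375217 1621 ([array([0.60070106, 0.26687508, 0.05018369]), array([0.62585034, 0.15568374, 0.05018369])], array([-0.41220605, -0.09323288,  0.90630779]))
```

{"op": "apply_moves", "data": {
  "rows": [
    {"jaw":1,"delta_pos":[0,0,0],"spin":4.85},
    {"jaw":1,"delta_pos":[49,-21.4,0],"spin":0},
    {"jaw":1,"delta_pos":[49,-21.4,0],"spin":0},
    {"jaw":1,"delta_pos":[49,-21.4,0],"spin":0},
    {"jaw":1,"delta_pos":[49,-21.4,0],"spin":0},
    {"jaw":1,"delta_pos":[49,-21.4,0],"spin":0},
    {"jaw":1,"delta_pos":[49,-21.4,0],"spin":0},
    {"jaw":1,"delta_pos":[49,-21.4,10],"spin":0},
    {"jaw":1,"delta_pos":[49,-21.4,10],"spin":0},
    {"jaw":1,"delta_pos":[49,-21.4,10],"spin":0},
    {"jaw":1,"delta_pos":[46,-21.4,10],"spin":0},
    {"jaw":1,"delta_pos":[0,0,0],"spin":0}
  ],
  "grip_force": 20
}}

```text
clock: 1.6
eef_pos: [0.6109, -0.229, 0.2027]
tool_rot: [-3.117, -0.317, 0.006]
contact_force: [-1.0, -1.0, 0.0]
finger_gap: 0.0856
```

```bash
cat >> h.py <<'E'
def to(target):
    s=state(); M=R.from_rotvec(s['tool_rot']).as_matrix(); print('tool delta mm',np.round(1000*M.T@(np.array(target)-s['eef_pos']),1),'jawdir',np.round(M[:,1],3),'ydeg',np.degrees(np.arctan2(M[1,1],M[0,1])).round(2),'tz',M[:,2].round(3))
E
python3 -c "
from h import *
to([.598,-.2397,.097])"
```

```text
{'clock': 1.6, 'eef_pos': [0.6109, -0.229, 0.2027], 'tool_rot': [-3.1169, -0.3173, 0.0064], 'contact_force': [-0.9938, -1.0154, 0.0228], 'finger_gap': 0.0856, 'joint_pos': [-0.5455, 0.3963, 1.4043, 0.0044, 1.3494, 0.8214]}
tool delta mm [-14.4   8.8 105.7] jawdir [ 0.202 -0.979 -0.009] ydeg -78.37 tz [-0.005  0.008 -1.   ]
```

{"op": "apply_moves", "data": {
  "rows": [
    {"jaw":1,"delta_pos":[-14,8.5,10],"spin":0},
    {"jaw":1,"delta_pos":[0,0,20],"spin":0},
    {"jaw":1,"delta_pos":[0,0,20],"spin":0},
    {"jaw":1,"delta_pos":[0,0,10],"spin":0},
    {"jaw":1,"delta_pos":[0,0,0],"spin":0}
  ]
}}

```text
clock: 2.22
eef_pos: [0.594, -0.2427, 0.1366]
tool_rot: [-3.116, -0.31, 0.012]
contact_force: [-0.4, 0.3, 0.6]
finger_gap: 0.0854
```

```bash
python3 -c "
from h import *
to([.598,-.2397,.097])
snap('scene','scene1')"
```

```text
{'clock': 2.225, 'eef_pos': [0.594, -0.2427, 0.1366], 'tool_rot': [-3.1158, -0.3102, 0.0124], 'contact_force': [-0.3704, 0.2789, 0.6076], 'finger_gap': 0.0854, 'joint_pos': [-0.5772, 0.4373, 1.4869, 0.0033, 1.2301, 0.794]}
tool delta mm [ 4.8 -1.7 39.6] jawdir [ 0.197 -0.98  -0.011] ydeg -78.63 tz [-0.009  0.01  -1.   ]
```

View pics/scene1.png

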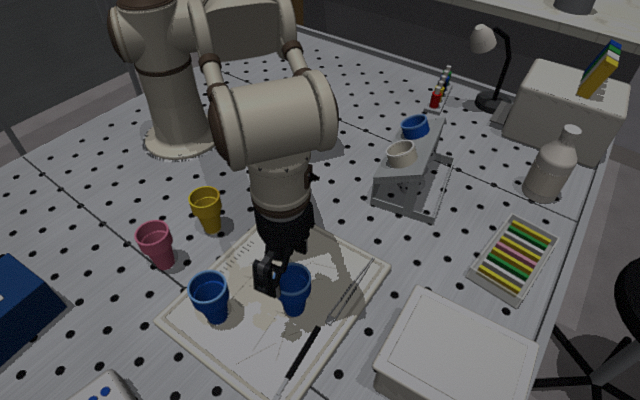

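The gripper sits over the pot at (293,287), with one finger on its left at (270,275). I'll go on down and grip.

{"op": "apply_moves", "data": {
  "rows": [
    {"jaw":1,"delta_pos":[4.5,-1.5,10],"spin":0},
    {"jaw":1,"delta_pos":[0,0,15],"spin":0},
    {"jaw":1,"delta_pos":[0,0,13],"spin":0},
    {"jaw":1,"delta_pos":[0,0,0],"spin":0},
    {"jaw":0,"delta_pos":[0,0,0],"spin":0},
    {"jaw":0,"delta_pos":[0,0,0],"spin":0},
    {"jaw":-1,"delta_pos":[0,0,0],"spin":0},
    {"jaw":-1,"delta_pos":[0,0,0],"spin":0}
  ]
}}

```text
clock: 3.28
eef_pos: [0.6001, -0.2405, 0.0989]
tool_rot: [-3.119, -0.312, 0.006]
contact_force: [-0.8, -0.1, -0.4]
finger_gap: 0.0631
```

```bash
python3 -c "
from h import *
to([.598,-.2397,.097])
for n in('scene','top'):
    im,d,m=snap(n)
    P=cloud(d,m).reshape(-1,3); P=P[~np.isnan(P).any(1)]; print(n,fit_up(near(P[P[:,2]<.1],[.598,-.24],.035),[.598,-.24],.018))"
```

```text
{'clock': 3.275, 'eef_pos': [0.6001, -0.2405, 0.0989], 'tool_rot': [-3.119, -0.3117, 0.0059], 'contact_force': [-0.7766, -0.1168, -0.4303], 'finger_gap': 0.0631, 'joint_pos': [-0.5691, 0.4898, 1.4962, 0.0035, 1.1629, 0.801]}
tool delta mm [-1.9 -1.2  2. ] jawdir [ 0.198 -0.98  -0.007] ydeg -78.59 tz [-0.004  0.007 -1.   ]
scene (array([ 0.59999512, -0.24029618,  0.00423455]), np.float64(0.00038152824133504126), 565)
top (array([ 0.598, -0.24 ,  0.   ]), np.float64(nan), 0)
  return _methods._mean(a, axis=axis, dtype=dtype,
  ret = ret.dtype.type(ret / rcount)
```

{"op": "apply_moves", "data": {
  "rows": [
    {"jaw":-1,"delta_pos":[-5,0,-0.5],"spin":0},
    {"jaw":-1,"delta_pos":[-5,0,-0.5],"spin":0},
    {"jaw":-1,"delta_pos":[-5,0,-0.4],"spin":0},
    {"jaw":-1,"delta_pos":[-5,0,0],"spin":0},
    {"jaw":-1,"delta_pos":[-5,0,0.3],"spin":0},
    {"jaw":-1,"delta_pos":[-5,0,0.5],"spin":0},
    {"jaw":-1,"delta_pos":[-5,0,0.8],"spin":0},
    {"jaw":-1,"delta_pos":[-4,0,0.8],"spin":0},
    {"jaw":-1,"delta_pos":[0,0,0],"spin":0}
  ]
}}

```text
clock: 4.5
eef_pos: [0.5586, -0.2488, 0.0979]
tool_rot: [-3.119, -0.311, 0.007]
contact_force: [-0.7, -0.4, -0.9]
finger_gap: 0.0631
```

```bash
cat >> h.py <<'E'
def held(fn=None,lean=25,off=.087,cam='scene'):
    """fit blue points around the held pot; returns origin, axis; prints tilt components in tool frame"""
    s=telemetry.sense(); M=R.from_rotvec(s['tool_rot']).as_matrix()
    im,d,m=snap(cam,fn); W=cloud(d,m)
    hsv=cv2.cvtColor(im,cv2.COLOR_RGB2HSV); b=(hsv[...,0]>95)&(hsv[...,0]<125)&(hsv[...,1]>110)
    a=-M[:,2]*np.cos(np.radians(lean))-M[:,0]*np.sin(np.radians(lean)); o=s['eef_pos']-off*a
    P=W[b&~np.isnan(W).any(-1)]; q=P-o; z=q@a; r=np.linalg.norm(q-z[:,None]*a,axis=1)
    P=P[(z>-.012)&(z<.11)&(r<.042)]
    o,a,e,n=fit_free(P,o,a); t=M.T@a
    print(cam,'origin',o.round(4),'axis',a.round(3),'lean -x deg',np.degrees(np.arctan2(-t[0],-t[2])).round(1),'lean y deg',np.degrees(np.arctan2(t[1],-t[2])).round(1),'med',e.round(5),n,'TCP in pot',np.round(1000*(s['eef_pos']-o)@a,1),'off-axis',np.round(1000*M.T@((s['eef_pos']-o)-((s['eef_pos']-o)@a)*a),1))
    return o,a
E
python3 -c "
from h import *
state(); held('scene2')"
```

```text
{'clock': 4.5, 'eef_pos': [0.5586, -0.2488, 0.0979], 'tool_rot': [-3.1189, -0.3111, 0.0065], 'contact_force': [-0.7489, -0.4182, -0.9324], 'finger_gap': 0.0631, 'joint_pos': [-0.6177, 0.4114, 1.606, 0.003, 1.1321, 0.753]}
scene origin [ 0.5576 -0.2503  0.0204] axis [ 0.035 -0.002  0.999] lean -x deg -1.7 lean y deg 0.1 med 0.00061 935 TCP in pot 77.6 off-axis [-1.3 -2.  -0. ]
```

View pics/scene2.png

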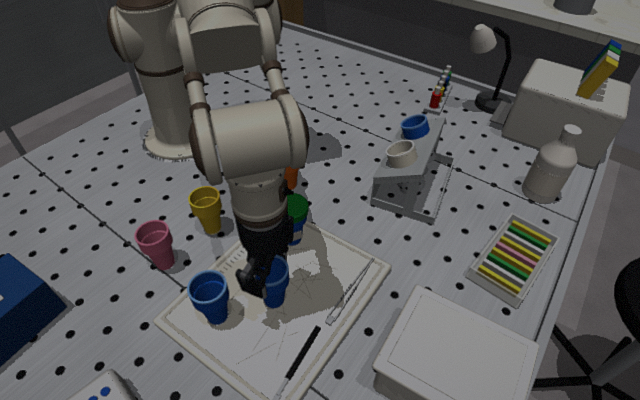

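The pot slid and stayed upright on the board, with the held pot at (275,282). It needs a fixed stop to turn in the grip, and the board's far edge could serve, so I'll measure the space there.

```bash
python3 -c "
from h import *
z=np.load('/tmp/top0.npz'); T=cloud(z['d'],viewer.camera_model('top'))
for u in (300,345,400,450,485): print(u,[(v,*np.round(T[v,u],3)) for v in (70,84,92,100,110,116,119,122,125,128,135,148)])
for v in (150,180,235): print(v,[(u,*np.round(T[v,u],3)) for u in (320,328,330,332,334,336,340,350)])
"
```

```text
300 [(70, np.float64(0.82), np.float64(0.03), np.float64(-0.0)), (84, np.float64(0.786), np.float64(0.029), np.float64(-0.001)), (92, np.float64(0.766), np.float64(0.029), np.float64(-0.002)), (100, np.float64(0.746), np.float64(0.028), np.float64(-0.001)), (110, np.float64(0.721), np.float64(0.027), np.float64(0.003)), (116, np.float64(0.708), np.float64(0.027), np.float64(-0.001)), (119, np.float64(0.701), np.float64(0.027), np.float64(0.001)), (122, np.float64(0.694), np.float64(0.027), np.float64(-0.002)), (125, np.float64(0.687), np.float64(0.027), np.float64(-0.0)), (128, np.float64(0.68), np.float64(0.026), np.float64(-0.001)), (135, np.float64(0.664), np.float64(0.026), np.float64(-0.002)), (148, np.float64(0.634), np.float64(0.025), np.float64(-0.002))]
345 [(70, np.float64(0.823), np.float64(-0.074), np.float64(-0.001)), (84, np.float64(0.79), np.float64(-0.075), np.float64(-0.005)), (92, np.float64(nan), np.float64(nan), np.float64(nan)), (100, np.float64(0.749), np.float64(-0.075), np.float64(-0.001)), (110, np.float64(0.723), np.float64(-0.075), np.float64(0.004)), (116,
[... 3643 characters left out ...]
4(0.559), np.float64(-0.056), np.float64(0.017)), (340, np.float64(0.559), np.float64(-0.065), np.float64(0.018)), (350, np.float64(0.559), np.float64(-0.087), np.float64(0.019))]
235 [(320, np.float64(0.439), np.float64(-0.024), np.float64(-0.001)), (328, np.float64(0.44), np.float64(-0.041), np.float64(-0.001)), (330, np.float64(0.44), np.float64(-0.046), np.float64(0.001)), (332, np.float64(0.44), np.float64(-0.05), np.float64(-0.003)), (334, np.float64(0.44), np.float64(-0.055), np.float64(0.0)), (336, np.float64(0.439), np.float64(-0.058), np.float64(0.016)), (340, np.float64(0.439), np.float64(-0.067), np.float64(0.017)), (350, np.float64(0.439), np.float64(-0.088), np.float64(0.018))]
```

{"op": "apply_moves", "data": {
  "rows": [
    {"jaw":-1,"delta_pos":[0,0,-30],"spin":0},
    {"jaw":-1,"delta_pos":[0,0,-30],"spin":0},
    {"jaw":-1,"delta_pos":[38,-25,0],"spin":0},
    {"jaw":-1,"delta_pos":[38,-25,0],"spin":0},
    {"jaw":-1,"delta_pos":[38,-25,0],"spin":0},
    {"jaw":-1,"delta_pos":[38,-25,0],"spin":0},
    {"jaw":-1,"delta_pos":[38,-25,0],"spin":0},
    {"jaw":-1,"delta_pos":[0,0,0],"spin":0}
  ]
}}

```text
clock: 5.55
eef_pos: [0.7264, -0.0843, 0.1599]
tool_rot: [-3.119, -0.309, 0.004]
contact_force: [-0.7, -0.6, -0.7]
finger_gap: 0.063
```

```bash
python3 -c "
from h import *
to([.728,-.085,.087]); held(lean=0)"
```

```text
{'clock': 5.55, 'eef_pos': [0.7264, -0.0843, 0.1599], 'tool_rot': [-3.1194, -0.3091, 0.004], 'contact_force': [-0.6942, -0.6195, -0.7106], 'finger_gap': 0.063, 'joint_pos': [-0.2824, 0.6309, 1.1667, 0.0056, 1.3489, 1.0896]}
tool delta mm [ 1.5  1.5 72.8] jawdir [ 0.196 -0.981 -0.007] ydeg -78.68 tz [-0.003  0.007 -1.   ]
scene origin [ 0.7261 -0.0862  0.082 ] axis [0.009 0.026 1.   ] lean -x deg -0.7 lean y deg -1.8 med 0.00048 851 TCP in pot 77.8 off-axis [-0.4  0.1 -0. ]
```

{"op": "apply_moves", "data": {
  "rows": [
    {"jaw":-1,"delta_pos":[3,1,25],"spin":0},
    {"jaw":-1,"delta_pos":[0,0,25],"spin":0},
    {"jaw":-1,"delta_pos":[0,0,20],"spin":0},
    {"jaw":-1,"delta_pos":[0,0,0],"spin":0},
    {"jaw":-1,"delta_pos":[-5,0,0],"spin":0},
    {"jaw":-1,"delta_pos":[-5,0,0],"spin":0},
    {"jaw":-1,"delta_pos":[-5,0,0],"spin":0},
    {"jaw":-1,"delta_pos":[-5,0,0],"spin":0},
    {"jaw":-1,"delta_pos":[-5,0,0],"spin":0},
    {"jaw":-1,"delta_pos":[0,0,0],"spin":0}
  ]
}}

```text
clock: 6.85
eef_pos: [0.7028, -0.0956, 0.0877]
tool_rot: [-3.123, -0.299, -0.005]
contact_force: [1.9, 0.1, -0.2]
finger_gap: 0.0631
```

```bash
python3 -c "
from h import *
to([.6855,-.0935,.087]); held(lean=10)"
```

```text
{'clock': 6.85, 'eef_pos': [0.7028, -0.0956, 0.0877], 'tool_rot': [-3.1235, -0.2987, -0.005], 'contact_force': [1.8967, 0.1434, -0.1501], 'finger_gap': 0.0631, 'joint_pos': [-0.3071, 0.6445, 1.2964, 0.0051, 1.1993, 1.0712]}
tool delta mm [-16.6  -5.4   0.7] jawdir [ 0.19  -0.982 -0.004] ydeg -79.07 tz [ 0.003  0.004 -1.   ]
scene origin [ 0.7197 -0.0921  0.0093] axis [-0.186 -0.04   0.982] lean -x deg 10.7 lean y deg 0.0 med 0.00049 712 TCP in pot 80.3 off-axis [-2.  -0.   0.4]
```

{"op": "apply_moves", "data": {
  "rows": [
    {"jaw":-1,"delta_pos":[-5,0,0],"spin":0},
    {"jaw":-1,"delta_pos":[-5,0,0],"spin":0},
    {"jaw":-1,"delta_pos":[-5,0,0],"spin":0},
    {"jaw":-1,"delta_pos":[-5,0,0],"spin":0},
    {"jaw":-1,"delta_pos":[0,0,0],"spin":0}
  ]
}}

```text
clock: 7.52
eef_pos: [0.6824, -0.0996, 0.088]
tool_rot: [-3.124, -0.299, -0.007]
contact_force: [2.1, 0.3, -0.0]
finger_gap: 0.0625
```

```bash
python3 -c "
from h import *
to([.6855,-.0935,.087]); held(lean=25)"
```

```text
{'clock': 7.525, 'eef_pos': [0.6824, -0.0996, 0.088], 'tool_rot': [-3.1237, -0.2989, -0.007], 'contact_force': [2.0898, 0.2524, -0.0207], 'finger_gap': 0.0625, 'joint_pos': [-0.3218, 0.5969, 1.3663, 0.0055, 1.1758, 1.056]}
tool delta mm [ 4.2 -5.4  1.1] jawdir [ 0.19  -0.982 -0.003] ydeg -79.07 tz [ 0.004  0.004 -1.   ]
scene origin [ 0.7217 -0.0924  0.0166] axis [-0.433 -0.081  0.898] lean -x deg 25.9 lean y deg -0.3 med 0.00047 840 TCP in pot 81.7 off-axis [-4.  -0.1  1.9]
```

{"op": "apply_moves", "data": {
  "rows": [
    {"jaw":-1,"delta_pos":[0,0,-10],"spin":0},
    {"jaw":-1,"delta_pos":[0,0,-30],"spin":0},
    {"jaw":-1,"delta_pos":[0,0,-40],"spin":-0.5},
    {"jaw":-1,"delta_pos":[0,0,-40],"spin":-0.5},
    {"jaw":-1,"delta_pos":[0,0,-40],"spin":0},
    {"jaw":-1,"delta_pos":[0,0,-40],"spin":0},
    {"jaw":-1,"delta_pos":[-11,-35,0],"spin":0},
    {"jaw":-1,"delta_pos":[-11,-45,0],"spin":0},
    {"jaw":-1,"delta_pos":[-11,-45,0],"spin":0},
    {"jaw":-1,"delta_pos":[-11,-45,0],"spin":0},
    {"jaw":-1,"delta_pos":[-11,-45,0],"spin":0},
    {"jaw":-1,"delta_pos":[-11,-45,0],"spin":0},
    {"jaw":-1,"delta_pos":[-11,-45,0],"spin":0},
    {"jaw":-1,"delta_pos":[-11,-35,0],"spin":0},
    {"jaw":-1,"delta_pos":[0,-10,0],"spin":0},
    {"jaw":-1,"delta_pos":[0,0,0],"spin":0}
  ]
}}

```text
clock: 9.57
eef_pos: [0.5082, 0.2306, 0.3005]
tool_rot: [-3.122, -0.326, 0.043]
contact_force: [-0.6, -0.8, -0.2]
finger_gap: 0.0628
```

```bash
cat >> h.py <<'E'
S0=np.array([.6015,.2670,.0502]); N0=hframe([0,0,.209])[1]
def stackfit(cam,n=0):
    """fit visible collars of the n+1 nested pots as one pot shifted; points of blue near the top pot's collar"""
    im,d,m=snap(cam); W=cloud(d,m); hsv=cv2.cvtColor(im,cv2.COLOR_RGB2HSV); b=(hsv[...,0]>95)&(hsv[...,0]<125)&(hsv[...,1]>110)
    o=S0+.032*n*N0; P=W[b&~np.isnan(W).any(-1)]; q=P-o; z=q@N0; r=np.linalg.norm(q-z[:,None]*N0,axis=1)
    P=P[(z>.068)&(z<.104)&(r<.04)]
    o2,a,e,k=fit_free(P,o,N0); print(cam,'stack',n,'origin',o2.round(4),'axis',a.round(3),e.round(5),k,'d in stack axes mm: along',np.round(1000*(o2-S0)@N0,1),'perp',np.round(1000*((o2-S0)-((o2-S0)@N0)*N0),1))
    return o2,a
E
python3 -c "
from h import *
o,a=held(lean=25,fn='scene3')
to(telemetry.sense()['eef_pos']+S0+.12*N0-o)
stackfit('scene');stackfit('top')"
```

```text
scene origin [0.5431 0.2372 0.2281] axis [-0.382 -0.079  0.921] lean -x deg 24.5 lean y deg -0.4 med 0.00058 928 TCP in pot 80.5 off-axis [-4.  -0.6  1.8]
{'clock': 9.625, 'eef_pos': [0.5085, 0.2302, 0.3005], 'tool_rot': [-3.1218, -0.3244, 0.0424], 'contact_force': [-0.8469, 0.3621, -0.9461], 'finger_gap': 0.0627, 'joint_pos': [0.2058, 0.1035, 1.5586, 0.0054, 1.5061, 1.5691]}
tool delta mm [ 14.4 -16.7  68.9] jawdir [ 0.206 -0.979 -0.005] ydeg -78.14 tz [-0.027 -0.    -1.   ]
scene stack 0 origin [0.5999 0.2629 0.0507] axis [-0.4   -0.047  0.915] 0.00071 517 d in stack axes mm: along 1.5 perp [-1.  -4.  -0.8]
top stack 0 origin [0.6028 0.271  0.0552] axis [-0.442 -0.141  0.886] 0.0006 45 d in stack axes mm: along 3.7 perp [2.8 4.3 1.7]
```

View pics/scene3.png

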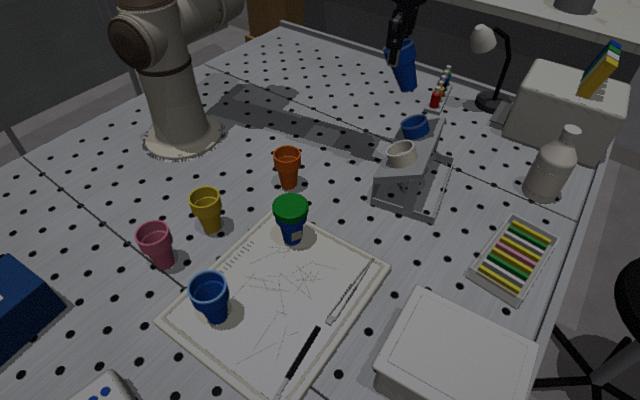

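Pot A is in the grip, leaning, at (403,70). The stack pot at (415,125) and the white pot at (401,152) are undisturbed. Next is the pre-insertion point on the stack axis.

{"op": "apply_moves", "data": {
  "rows": [
    {"jaw":-1,"delta_pos":[7,-8,0],"spin":0},
    {"jaw":-1,"delta_pos":[7,-8,20],"spin":0},
    {"jaw":-1,"delta_pos":[0,0,24],"spin":0},
    {"jaw":-1,"delta_pos":[0,0,20],"spin":0},
    {"jaw":-1,"delta_pos":[0,0,0],"spin":0},
    {"jaw":-1,"delta_pos":[0,0,0],"spin":0}
  ]
}}

```text
clock: 10.48
eef_pos: [0.5194, 0.2482, 0.229]
tool_rot: [-3.123, -0.317, 0.049]
contact_force: [0.0, -0.3, 0.7]
finger_gap: 0.0626
```

```bash
python3 -c "
from h import *
o,a=held(lean=25,fn='scene4'); e=telemetry.sense()['eef_pos']
print('bias-corr d', 1000*((o-S0)-((o-S0)@N0)*N0),(o-S0)@N0)
to(e+S0+.12*N0-o);to(e+S0+.06*N0-o)
"; python3 - <<'E'
import cv2
i=cv2.imread('pics/scene4.png')[40:220,320:520]; cv2.imwrite('pics/c4.png',cv2.resize(i,None,fx=3.3,fy=3.3,interpolation=cv2.INTER_CUBIC))
E
```

```text
scene origin [0.5554 0.256  0.1552] axis [-0.394 -0.107  0.913] lean -x deg 25.8 lean y deg 1.3 med 0.00066 772 TCP in pot 82.4 off-axis [-3.3 -1.7  1.6]
bias-corr d [ 1.52542172 -0.86353855  0.61228916] 0.11519733432568702
{'clock': 10.525, 'eef_pos': [0.5192, 0.2482, 0.2289], 'tool_rot': [-3.123, -0.3167, 0.0494], 'contact_force': [-0.633, -0.7974, -1.2835], 'finger_gap': 0.0627, 'joint_pos': [0.2328, 0.1972, 1.5961, 0.0064, 1.3792, 1.6001]}
tool delta mm [-3.5 -1.2 -3.6] jawdir [ 0.201 -0.98  -0.005] ydeg -78.42 tz [-0.032 -0.001 -1.   ]
{'clock': 10.525, 'eef_pos': [0.5192, 0.2482, 0.2289], 'tool_rot': [-3.123, -0.3167, 0.0494], 'contact_force': [-0.633, -0.7974, -1.2835], 'finger_gap': 0.0627, 'joint_pos': [0.2328, 0.1972, 1.5961, 0.0064, 1.3792, 1.6001]}
tool delta mm [23.6 -1.  49.9] jawdir [ 0.201 -0.98  -0.005] ydeg -78.42 tz [-0.032 -0.001 -1.   ]
```

View pics/c4.png

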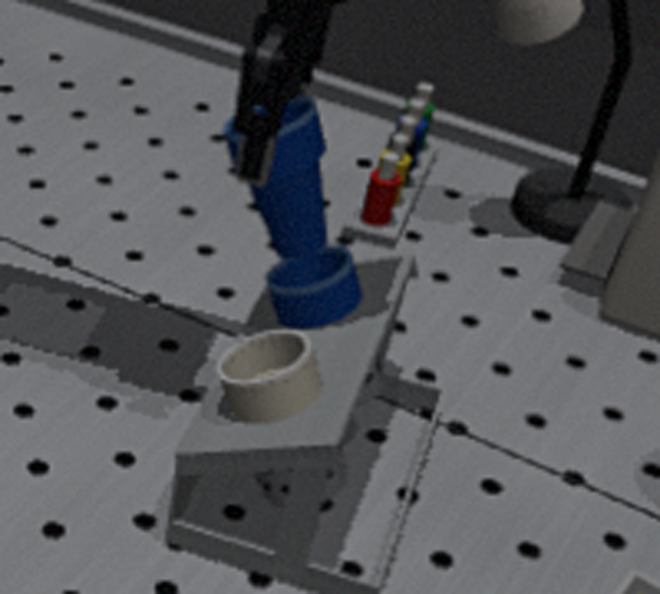

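In the crop the held pot at (292,185) lines up with the mouth of the stack pot at (315,285). I'll insert along the axis in small steps.

{"op": "apply_moves", "data": {
  "rows": [
    {"jaw":-1,"delta_pos":[1,-0.5,6],"spin":0},
    {"jaw":-1,"delta_pos":[3,-0.5,6],"spin":0},
    {"jaw":-1,"delta_pos":[3,0,6],"spin":0},
    {"jaw":-1,"delta_pos":[3,0,6],"spin":0},
    {"jaw":-1,"delta_pos":[3,0,6],"spin":0},
    {"jaw":-1,"delta_pos":[3,0,6],"spin":0},
    {"jaw":-1,"delta_pos":[3,0,6],"spin":0},
    {"jaw":-1,"delta_pos":[0,0,0],"spin":0}
  ]
}}

```text
clock: 11.52
eef_pos: [0.5386, 0.2534, 0.1847]
tool_rot: [-3.123, -0.316, 0.045]
contact_force: [0.3, -0.2, -0.8]
finger_gap: 0.0626
```

```bash
python3 -c "
from h import *
o,a=held(lean=25,fn='scene5'); e=telemetry.sense()['eef_pos']
print('d',1000*((o-S0)-((o-S0)@N0)*N0),(o-S0)@N0)
p=np.array([.5192,.2482,.2289]); print('travel',(e-p)@N0,1000*((e-p)-((e-p)@N0)*N0))
to(e+S0+.032*N0-o)
"
```

```text
scene origin [0.581  0.2514 0.1121] axis [-0.466  0.042  0.884] lean -x deg 28.5 lean y deg -9.1 med 0.00171 920 TCP in pot 83.9 off-axis [-3.5  0.8  1.8]
d [ 6.80019326 -9.80464887  2.15337502] 0.06597645989697755
travel -0.04825639970530358 [-0.41673037  1.05249228 -0.08826686]
{'clock': 11.575, 'eef_pos': [0.5387, 0.2535, 0.1851], 'tool_rot': [-3.1227, -0.3162, 0.0444], 'contact_force': [-0.0492, -0.2792, -0.0642], 'finger_gap': 0.063, 'joint_pos': [0.2339, 0.284, 1.5824, 0.0066, 1.3028, 1.601]}
tool delta mm [ 10.6 -10.9  32.7] jawdir [ 0.2   -0.98  -0.005] ydeg -78.44 tz [-0.028 -0.    -1.   ]
```

{"op": "apply_moves", "data": {
  "rows": [
    {"jaw":-1,"delta_pos":[1.8,0,3.6],"spin":0},
    {"jaw":-1,"delta_pos":[1.8,0,3.6],"spin":0},
    {"jaw":-1,"delta_pos":[1.8,0,3.6],"spin":0},
    {"jaw":-1,"delta_pos":[1.8,0,3.6],"spin":0},
    {"jaw":-1,"delta_pos":[1.8,0,3.6],"spin":0},
    {"jaw":-1,"delta_pos":[1.8,0,3.6],"spin":0},
    {"jaw":-1,"delta_pos":[0,0,0],"spin":0}
  ]
}}

```text
clock: 12.45
eef_pos: [0.5496, 0.2558, 0.1621]
tool_rot: [-3.123, -0.316, 0.043]
contact_force: [0.2, -0.1, -0.5]
finger_gap: 0.0626
```

```bash
cat > t.py <<'E'
from h import *
im,d,m=snap('scene','scene6'); s=state(); e=s['eef_pos']
p=np.array([.5192,.2482,.2289]); print('travel',(e-p)@N0,1000*((e-p)-((e-p)@N0)*N0))
W=cloud(d,m); hsv=cv2.cvtColor(im,cv2.COLOR_RGB2HSV); b=(hsv[...,0]>95)&(hsv[...,0]<125)&(hsv[...,1]>110)&~np.isnan(W).any(-1)
q=W[b]-S0; z=q@N0; r=np.linalg.norm(q-z[:,None]*N0,axis=1)
k=r<.05; h=np.histogram(z[k]*1000,np.arange(60,200,4)); print(list(zip(h[1],h[0])))
i=cv2.imread('pics/scene6.png')[40:220,320:520]; cv2.imwrite('pics/c6.png',cv2.resize(i,None,fx=3.3,fy=3.3,interpolation=cv2.INTER_CUBIC))
E
python3 t.py
```

```text
{'clock': 12.5, 'eef_pos': [0.5496, 0.2559, 0.1623], 'tool_rot': [-3.1226, -0.3163, 0.0426], 'contact_force': [-0.1291, -1.096, 0.7616], 'finger_gap': 0.0626, 'joint_pos': [0.2336, 0.3333, 1.5686, 0.0066, 1.2663, 1.6004]}
travel -0.07359321843450438 [0.01741139 1.2323831  0.12717586]
[(np.int64(60), np.int64(0)), (np.int64(64), np.int64(24)), (np.int64(68), np.int64(37)), (np.int64(72), np.int64(38)), (np.int64(76), np.int64(45)), (np.int64(80), np.int64(42)), (np.int64(84), np.int64(38)), (np.int64(88), np.int64(44)), (np.int64(92), np.int64(40)), (np.int64(96), np.int64(69)), (np.int64(100), np.int64(28)), (np.int64(104), np.int64(11)), (np.int64(108), np.int64(18)), (np.int64(112), np.int64(30)), (np.int64(116), np.int64(37)), (np.int64(120), np.int64(30)), (np.int64(124), np.int64(37)), (np.int64(128), np.int64(36)), (np.int64(132), np.int64(39)), (np.int64(136), np.int64(36)), (np.int64(140), np.int64(20)), (np.int64(144), np.int64(1)), (np.int64(148), np.int64(0)), (np.int64(152), np.int64(2)), (np.int64(156), np.int64(1)), (np.int64(160), np.int64(4)), (np.int64(164), np.int64(1)), (np.int64(168), np.int64(0)), (np.int64(172), np.int64(4)), (np.int64(176), np.int64(1)), (np.int64(180), np.int64(1)), (np.int64(184), np.int64(0)), (np.int64(188), np.int64(1)), (np.int64(192), np.int64(0))]
```

View pics/c6.png

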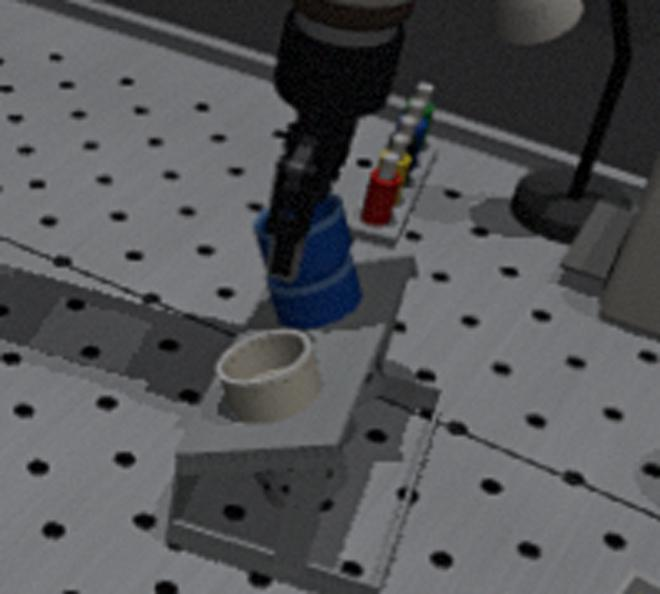

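The crop shows the pot most of the way in at (310,250), with about 9 mm to go. I'll keep lowering and watch the force.

{"op": "apply_moves", "data": {
  "rows": [
    {"jaw":-1,"delta_pos":[1.4,0,2.7],"spin":0},
    {"jaw":-1,"delta_pos":[1.4,0,2.7],"spin":0},
    {"jaw":-1,"delta_pos":[0.6,0,1.2],"spin":0},
    {"jaw":-1,"delta_pos":[0.6,0,1.2],"spin":0},
    {"jaw":-1,"delta_pos":[0,0,0],"spin":0}
  ]
}}

```text
clock: 13.12
eef_pos: [0.5534, 0.2568, 0.154]
tool_rot: [-3.123, -0.316, 0.043]
contact_force: [-1.1, -0.2, -1.0]
finger_gap: 0.0625
```

```bash
python3 t.py
```

```text
{'clock': 13.175, 'eef_pos': [0.5534, 0.2568, 0.1541], 'tool_rot': [-3.1225, -0.3165, 0.043], 'contact_force': [-0.552, 0.6251, -1.52], 'finger_gap': 0.0622, 'joint_pos': [0.2336, 0.3515, 1.5628, 0.0067, 1.2541, 1.6002]}
travel -0.08268144544773302 [0.02756877 1.33450973 0.14169004]
[(np.int64(60), np.int64(0)), (np.int64(64), np.int64(25)), (np.int64(68), np.int64(39)), (np.int64(72), np.int64(34)), (np.int64(76), np.int64(45)), (np.int64(80), np.int64(40)), (np.int64(84), np.int64(38)), (np.int64(88), np.int64(41)), (np.int64(92), np.int64(32)), (np.int64(96), np.int64(27)), (np.int64(100), np.int64(25)), (np.int64(104), np.int64(27)), (np.int64(108), np.int64(28)), (np.int64(112), np.int64(40)), (np.int64(116), np.int64(34)), (np.int64(120), np.int64(36)), (np.int64(124), np.int64(36)), (np.int64(128), np.int64(35)), (np.int64(132), np.int64(13)), (np.int64(136), np.int64(0)), (np.int64(140), np.int64(3)), (np.int64(144), np.int64(0)), (np.int64(148), np.int64(8)), (np.int64(152), np.int64(2)), (np.int64(156), np.int64(1)), (np.int64(160), np.int64(0)), (np.int64(164), np.int64(0)), (np.int64(168), np.int64(3)), (np.int64(172), np.int64(0)), (np.int64(176), np.int64(1)), (np.int64(180), np.int64(0)), (np.int64(184), np.int64(0)), (np.int64(188), np.int64(0)), (np.int64(192), np.int64(1))]
```

{"op": "apply_moves", "data": {
  "rows": [
    {"jaw":-1,"delta_pos":[0.4,0,0.9],"spin":0},
    {"jaw":-1,"delta_pos":[0.4,0,0.9],"spin":0},
    {"jaw":-1,"delta_pos":[0,0,0],"spin":0}
  ]
}}

```text
clock: 13.55
eef_pos: [0.5539, 0.2569, 0.1528]
tool_rot: [-3.123, -0.317, 0.044]
contact_force: [-2.2, -0.7, -0.3]
finger_gap: 0.0626
```

```bash
python3 t.py | head -3 | cut -c1-600
```

```text
{'clock': 13.6, 'eef_pos': [0.5539, 0.2569, 0.1528], 'tool_rot': [-3.1227, -0.3168, 0.0439], 'contact_force': [-2.3955, -0.2084, 1.4281], 'finger_gap': 0.063, 'joint_pos': [0.2337, 0.3547, 1.5615, 0.0066, 1.2529, 1.6001]}
travel -0.0840794830335503 [-0.02755048  1.36231736  0.11923723]
[(np.int64(60), np.int64(0)), (np.int64(64), np.int64(23)), (np.int64(68), np.int64(46)), (np.int64(72), np.int64(36)), (np.int64(76), np.int64(38)), (np.int64(80), np.int64(46)), (np.int64(84), np.int64(34)), (np.int64(88), np.int64(41)), (np.int64(92), np.int64(34)), (np.int64(96), np.int64(22)), (np.int64(100), np.int64(26)), (np.int64(104), np.int64(24)), (np.int64(108), np.int64(40)), (np.int64(112), np.int64(36)), (np.int64(116), np.int64(36)), (np.int64(120), np.int64(40)), (np.int64(124), np.int64(31)), (np.int64(128), np.int64(40)), (np.int64(132), np.int64(2)), (np.int64(136), np.int
```

{"op": "apply_moves", "data": {
  "rows": [
    {"jaw":0.55,"delta_pos":[0,0,0],"spin":0},
    {"jaw":0.7,"delta_pos":[0,0,0],"spin":0},
    {"jaw":1,"delta_pos":[0,0,0],"spin":0},
    {"jaw":1,"delta_pos":[0,0,0],"spin":0},
    {"jaw":1,"delta_pos":[0,0,0],"spin":0},
    {"jaw":1,"delta_pos":[-3,0,-10],"spin":0},
    {"jaw":1,"delta_pos":[-6,0,-25],"spin":0},
    {"jaw":1,"delta_pos":[0,0,-40],"spin":0},
    {"jaw":1,"delta_pos":[0,0,-40],"spin":0},
    {"jaw":1,"delta_pos":[0,0,0],"spin":0}
  ]
}}

```text
clock: 14.85
eef_pos: [0.5482, 0.2551, 0.2742]
tool_rot: [-3.122, -0.317, 0.038]
contact_force: [-0.6, -0.4, -0.3]
finger_gap: 0.0854
```

```bash
python3 t.py ; python3 -c "
from h import *
stackfit('scene',1);stackfit('top',1)"
```

```text
{'clock': 14.9, 'eef_pos': [0.5472, 0.2548, 0.2718], 'tool_rot': [-3.1227, -0.3165, 0.0446], 'contact_force': [-0.1439, 0.0184, -0.359], 'finger_gap': 0.0853, 'joint_pos': [0.2328, 0.2374, 1.4638, 0.0063, 1.4681, 1.6009]}
travel 0.0266911841498335 [39.02507907  8.98403143 18.6708992 ]
[(np.int64(60), np.int64(0)), (np.int64(64), np.int64(26)), (np.int64(68), np.int64(43)), (np.int64(72), np.int64(31)), (np.int64(76), np.int64(44)), (np.int64(80), np.int64(42)), (np.int64(84), np.int64(38)), (np.int64(88), np.int64(42)), (np.int64(92), np.int64(38)), (np.int64(96), np.int64(45)), (np.int64(100), np.int64(36)), (np.int64(104), np.int64(54)), (np.int64(108), np.int64(66)), (np.int64(112), np.int64(67)), (np.int64(116), np.int64(80)), (np.int64(120), np.int64(74)), (np.int64(124), np.int64(77)), (np.int64(128), np.int64(63)), (np.int64(132), np.int64(1)), (np.int64(136), np.int64(0)), (np.int64(140), np.int64(0)), (np.int64(144), np.int64(0)), (np.int64(148), np.int64(0)), (np.int64(152), np.int64(0)), (np.int64(156), np.int64(0)), (np.int64(160), np.int64(0)), (np.int64(164), np.int64(0)), (np.int64(168), np.int64(0)), (np.int64(172), np.int64(0)), (np.int64(176), np.int64(0)), (np.int64(180), np.int64(0)), (np.int64(184), np.int64(0)), (np.int64(188), np.int64(0)), (np.int64(192), np.int64(0))]
scene stack 1 origin [0.5817 0.2619 0.0792] axis [-0.349 -0.076  0.934] 0.0007 517 d in stack axes mm: along 34.9 perp [-5.4 -2.  -2.7]
top stack 1 origin [0.584  0.2645 0.0815] axis [-0.399 -0.101  0.912] 0.00052 363 d in stack axes mm: along 35.9 perp [-2.7  0.7 -1.2]
```

View pics/c6.png

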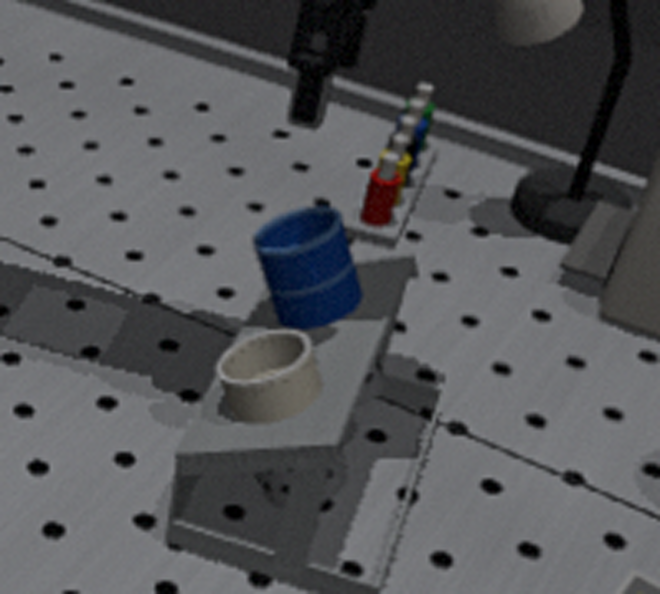

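The crop shows pot A nested in line on the stack pot at (308,265), with an even seam. I'll measure its seating more carefully with averaged frames.

```bash
cat >> h.py <<'E'
def seat(n,reps=4):
    """per camera: joint fit, all collars coaxial shell model; then each collar's centre line and rim height separately"""
    for cam in('scene','top'):
        Q=[]
        for _ in range(reps):
            im,d,m=snap(cam); W=cloud(d,m); hsv=cv2.cvtColor(im,cv2.COLOR_RGB2HSV); b=(hsv[...,0]>95)&(hsv[...,0]<125)&(hsv[...,1]>110)&~np.isnan(W).any(-1)
            Q.append(W[b])
        P=np.vstack(Q); q=P-S0; z=q@N0; r=np.linalg.norm(q-z[:,None]*N0,axis=1); ok=(r<.04)&(z>.064); P,z,r=P[ok],z[ok],r[ok]
        print(cam,'top of stack z pct99 mm',np.percentile(z,[97,99,99.7]).round(4)*1000)
        for k in range(n+1):
            lo=.068+.032*k; s=(z>lo+.002)&(z<lo+.029)&(r>.0285)
            if s.sum()<60: continue
            e1=np.cross(N0,[0,1,0]);e1/=np.linalg.norm(e1);e2=np.cross(N0,e1)
            def f(p):
                a=N0+p[2]*e1+p[3]*e2;a/=np.linalg.norm(a);c=S0+(lo+.0155)*N0+p[0]*e1+p[1]*e2
                v=P[s]-c; return np.linalg.norm(v-(v@a)[:,None]*a,axis=1)-.0315
            x=least_squares(f,np.zeros(4),loss='soft_l1',f_scale=.001).x; print(' collar',k,s.sum(),'centre mm',(x[:2]*1000).round(1),'tilt deg (rel model)',np.degrees(x[2:]).round(1))
E
python3 -c "
from h import *
seat(1)"
```

```text
scene top of stack z pct99 mm [129.6 130.7 131.3]
 collar 0 993 centre mm [ 0.3 -1.5] tilt deg (rel model) [0.3 0.3]
 collar 1 1424 centre mm [-0.  -0.6] tilt deg (rel model) [-0.9  0.5]
top top of stack z pct99 mm [131.5 132.5 133.5]
 collar 0 202 centre mm [ 2.6 -0.6] tilt deg (rel model) [-0.   0.4]
 collar 1 625 centre mm [-1.8 -0. ] tilt deg (rel model) [ 0.1 -1.1]
```

Both collars agree within about 1 mm and 1.2°, and the top is at 131 mm against 130 expected, so pot A is home. Now pot B.

{"op": "apply_moves", "data": {
  "rows": [
    {"jaw":1,"delta_pos":[-5,25,0],"spin":0},
    {"jaw":1,"delta_pos":[-12.6,44,0],"spin":0},
    {"jaw":1,"delta_pos":[-12.6,44,0],"spin":0},
    {"jaw":1,"delta_pos":[-12.6,44,0],"spin":0},
    {"jaw":1,"delta_pos":[-12.6,44,0],"spin":0},
    {"jaw":1,"delta_pos":[-12.6,44,0],"spin":0},
    {"jaw":1,"delta_pos":[-12.6,44,0],"spin":0},
    {"jaw":1,"delta_pos":[-12.6,44,0],"spin":0},
    {"jaw":1,"delta_pos":[-12.6,44,0],"spin":0},
    {"jaw":1,"delta_pos":[-12.6,44,0],"spin":0},
    {"jaw":1,"delta_pos":[-12.6,44,10],"spin":0},
    {"jaw":1,"delta_pos":[-12.6,44,20],"spin":0},
    {"jaw":1,"delta_pos":[-12.6,35,20],"spin":0},
    {"jaw":1,"delta_pos":[-8,25,20],"spin":0},
    {"jaw":1,"delta_pos":[0,0,0],"spin":0}
  ]
}}

```text
clock: 17.27
eef_pos: [0.4964, -0.3551, 0.1989]
tool_rot: [-3.124, -0.319, 0.048]
contact_force: [-0.0, -0.4, 0.7]
finger_gap: 0.0853
```

```bash
python3 -c "
from h import *
to([.5005,-.3345,.099])"
```

```text
{'clock': 17.275, 'eef_pos': [0.4964, -0.3551, 0.1989], 'tool_rot': [-3.1244, -0.3191, 0.048], 'contact_force': [-0.0457, -0.3659, 0.7295], 'finger_gap': 0.0853, 'joint_pos': [-0.8073, 0.3063, 1.5267, -0.0245, 1.328, 0.5661]}
tool delta mm [ 11.2 -19.   99.7] jawdir [ 0.202 -0.979 -0.004] ydeg -78.34 tz [-0.03  -0.003 -1.   ]
```

{"op": "apply_moves", "data": {
  "rows": [
    {"jaw":1,"delta_pos":[9,-16,0],"spin":0},
    {"jaw":1,"delta_pos":[0,0,20],"spin":0},
    {"jaw":1,"delta_pos":[0,0,20],"spin":0},
    {"jaw":1,"delta_pos":[0,0,5],"spin":0},
    {"jaw":1,"delta_pos":[0,0,0],"spin":0}
  ]
}}

```text
clock: 17.9
eef_pos: [0.5031, -0.3322, 0.153]
tool_rot: [3.123, 0.328, -0.045]
contact_force: [0.5, 0.5, 0.5]
finger_gap: 0.0855
```

```bash
python3 -c "
from h import *
to([.5005,-.3345,.099])"
```

```text
{'clock': 17.9, 'eef_pos': [0.5031, -0.3322, 0.153], 'tool_rot': [3.1235, 0.3278, -0.0446], 'contact_force': [0.4586, 0.5004, 0.462], 'finger_gap': 0.0855, 'joint_pos': [-0.773, 0.333, 1.5887, -0.0236, 1.2377, 0.5965]}
tool delta mm [-1.5  1.9 54.1] jawdir [ 0.208 -0.978 -0.002] ydeg -78.02 tz [-0.028 -0.004 -1.   ]
```

{"op": "apply_moves", "data": {
  "rows": [
    {"jaw":1,"delta_pos":[-1.5,2,15],"spin":0},
    {"jaw":1,"delta_pos":[0,0,20],"spin":0},
    {"jaw":1,"delta_pos":[0,0,17],"spin":0},
    {"jaw":1,"delta_pos":[0,0,0],"spin":0},
    {"jaw":0,"delta_pos":[0,0,0],"spin":0},
    {"jaw":0,"delta_pos":[0,0,0],"spin":0},
    {"jaw":-1,"delta_pos":[0,0,0],"spin":0},
    {"jaw":-1,"delta_pos":[0,0,0],"spin":0}
  ]
}}

```text
clock: 18.9
eef_pos: [0.502, -0.3365, 0.1014]
tool_rot: [3.119, 0.328, -0.038]
contact_force: [0.4, -1.3, 0.2]
finger_gap: 0.0627
```

```bash
python3 -c "
from h import *
to([.7285,-.085,.26]); held(lean=0)"
```

```text
{'clock': 18.9, 'eef_pos': [0.502, -0.3365, 0.1014], 'tool_rot': [3.1185, 0.3276, -0.0385], 'contact_force': [0.4117, -1.348, 0.1678], 'finger_gap': 0.0627, 'joint_pos': [-0.7793, 0.3958, 1.6193, -0.0249, 1.1378, 0.5927]}
tool delta mm [ 269.7 -198.5 -166. ] jawdir [ 0.208 -0.978  0.003] ydeg -78.01 tz [-0.024 -0.008 -1.   ]
scene origin [ 0.5006 -0.3373  0.0213] axis [ 0.011 -0.013  1.   ] lean -x deg 1.0 lean y deg 1.0 med 0.00057 1153 TCP in pot 80.1 off-axis [ 0.9 -1.6 -0. ]
```

{"op": "apply_moves", "data": {
  "rows": [
    {"jaw":-1,"delta_pos":[0,0,-20],"spin":0},
    {"jaw":-1,"delta_pos":[0,0,-40],"spin":0},
    {"jaw":-1,"delta_pos":[0,0,-40],"spin":0},
    {"jaw":-1,"delta_pos":[0,0,-30],"spin":0},
    {"jaw":-1,"delta_pos":[25,-18,0],"spin":0},
    {"jaw":-1,"delta_pos":[40,-29,0],"spin":0},
    {"jaw":-1,"delta_pos":[40,-29,0],"spin":0},
    {"jaw":-1,"delta_pos":[40,-29,0],"spin":0},
    {"jaw":-1,"delta_pos":[40,-29,0],"spin":0},
    {"jaw":-1,"delta_pos":[40,-29,0],"spin":0},
    {"jaw":-1,"delta_pos":[25,-20,0],"spin":0},
    {"jaw":-1,"delta_pos":[12,-10,0],"spin":0},
    {"jaw":-1,"delta_pos":[0,0,30],"spin":0},
    {"jaw":-1,"delta_pos":[0,0,30],"spin":0},
    {"jaw":-1,"delta_pos":[0,0,0],"spin":0}
  ]
}}

```text
clock: 20.82
eef_pos: [0.7315, -0.0895, 0.1929]
tool_rot: [3.103, 0.321, -0.005]
contact_force: [0.2, 0.2, -1.2]
finger_gap: 0.0631
```

```bash
python3 -c "
from h import *
to([.7285,-.085,.088]); held(lean=0)"
```

```text
{'clock': 20.825, 'eef_pos': [0.7315, -0.0895, 0.1929], 'tool_rot': [3.1032, 0.3213, -0.0054], 'contact_force': [0.2349, 0.2163, -1.1703], 'finger_gap': 0.0631, 'joint_pos': [-0.2768, 0.616, 1.1224, -0.0218, 1.3984, 1.0914]}
tool delta mm [ -1.4  -7.3 104.7] jawdir [ 0.205 -0.979  0.021] ydeg -78.17 tz [-0.001 -0.022 -1.   ]
scene origin [ 0.7337 -0.091   0.1124] axis [-0.029 -0.014  0.999] lean -x deg 2.1 lean y deg 1.6 med 0.00051 992 TCP in pot 80.5 off-axis [ 0.7 -2.4 -0.1]
```

{"op": "apply_moves", "data": {
  "rows": [
    {"jaw":-1,"delta_pos":[0,-5,30],"spin":0},
    {"jaw":-1,"delta_pos":[0,0,30],"spin":0},
    {"jaw":-1,"delta_pos":[0,0,25],"spin":0},
    {"jaw":-1,"delta_pos":[0,0,14],"spin":0},
    {"jaw":-1,"delta_pos":[0,0,0],"spin":0},
    {"jaw":-1,"delta_pos":[-5,0,0],"spin":0},
    {"jaw":-1,"delta_pos":[-5,0,0],"spin":0},
    {"jaw":-1,"delta_pos":[-5,0,0],"spin":0},
    {"jaw":-1,"delta_pos":[-5,0,0],"spin":0},
    {"jaw":-1,"delta_pos":[-5,0,0],"spin":0},
    {"jaw":-1,"delta_pos":[0,0,0],"spin":0}
  ]
}}

```text
clock: 22.25
eef_pos: [0.7139, -0.0978, 0.1129]
tool_rot: [3.092, 0.315, 0.037]
contact_force: [0.6, -0.2, -0.1]
finger_gap: 0.0625
```

```bash
python3 -c "
from h import *
to([.683,-.095,.088]); held(lean=10)"
```

```text
{'clock': 22.25, 'eef_pos': [0.7139, -0.0978, 0.1129], 'tool_rot': [3.0918, 0.3149, 0.0368], 'contact_force': [0.594, -0.2421, -0.0992], 'finger_gap': 0.0625, 'joint_pos': [-0.2946, 0.624, 1.274, -0.0233, 1.2089, 1.0811]}
tool delta mm [-30.1  -9.9  23.9] jawdir [ 0.201 -0.979  0.036] ydeg -78.39 tz [ 0.027 -0.031 -0.999]
scene origin [ 0.7175 -0.0995  0.0331] axis [-0.04  -0.001  0.999] lean -x deg 1.1 lean y deg 1.6 med 0.00051 744 TCP in pot 79.8 off-axis [-0.1 -1.7 -0. ]
```

{"op": "apply_moves", "data": {
  "rows": [
    {"jaw":-1,"delta_pos":[12,-4,0],"spin":0},
    {"jaw":-1,"delta_pos":[0,0,12],"spin":0},
    {"jaw":-1,"delta_pos":[0,0,11],"spin":0},
    {"jaw":-1,"delta_pos":[0,0,0],"spin":0}
  ]
}}

```text
clock: 22.8
eef_pos: [0.7264, -0.0912, 0.0871]
tool_rot: [3.092, 0.316, 0.035]
contact_force: [0.0, -0.0, -0.3]
finger_gap: 0.0625
```

```bash
python3 -c "
from h import *
to([.683,-.095,.0885]); held(lean=0)"
```

```text
{'clock': 22.8, 'eef_pos': [0.7264, -0.0912, 0.0871], 'tool_rot': [3.0923, 0.3159, 0.0352], 'contact_force': [0.009, -0.0024, -0.3089], 'finger_gap': 0.0625, 'joint_pos': [-0.2807, 0.6819, 1.2418, -0.0239, 1.1847, 1.0951]}
tool delta mm [-43.2  -5.   -2.4] jawdir [ 0.202 -0.979  0.035] ydeg -78.35 tz [ 0.026 -0.03  -0.999]
scene origin [ 0.73   -0.0921  0.0065] axis [-0.044 -0.007  0.999] lean -x deg 1.5 lean y deg 1.9 med 0.0005 708 TCP in pot 80.7 off-axis [ 0.2 -1.5 -0.1]
```

{"op": "apply_moves", "data": {
  "rows": [
    {"jaw":-1,"delta_pos":[-5,0,-0.3],"spin":0},
    {"jaw":-1,"delta_pos":[-5,0,-0.3],"spin":0},
    {"jaw":-1,"delta_pos":[-5,0,-0.3],"spin":0},
    {"jaw":-1,"delta_pos":[-5,0,-0.3],"spin":0},
    {"jaw":-1,"delta_pos":[-5,0,-0.3],"spin":0},
    {"jaw":-1,"delta_pos":[-5,0,-0.3],"spin":0},
    {"jaw":-1,"delta_pos":[-5,0,-0.3],"spin":0},
    {"jaw":-1,"delta_pos":[-5,0,-0.3],"spin":0},
    {"jaw":-1,"delta_pos":[0,0,0],"spin":0}
  ]
}}

```text
clock: 23.98
eef_pos: [0.6876, -0.1003, 0.0927]
tool_rot: [3.09, 0.314, 0.051]
contact_force: [2.5, 0.4, -0.5]
finger_gap: 0.0628
```

```bash
python3 -c "
from h import *
to([.683,-.095,.0885]); o,a=held(lean=22); print('world lean',np.degrees(np.arccos(a[2])), 'vs N0 deg',np.degrees(np.arccos(a@N0)))"
```

```text
{'clock': 23.975, 'eef_pos': [0.6876, -0.1003, 0.0927], 'tool_rot': [3.09, 0.3145, 0.0507], 'contact_force': [2.4519, 0.4461, -0.4991], 'finger_gap': 0.0628, 'joint_pos': [-0.3102, 0.5793, 1.3826, -0.0212, 1.1357, 1.0663]}
tool delta mm [-3.6 -6.3  3.9] jawdir [ 0.201 -0.979  0.038] ydeg -78.41 tz [ 0.036 -0.032 -0.999]
scene origin [ 0.7202 -0.096   0.0172] axis [-0.381 -0.053  0.923] lean -x deg 20.9 lean y deg 0.7 med 0.00046 821 TCP in pot 82.3 off-axis [-1.2 -0.3  0.5]
world lean 22.60826122165785 vs N0 deg 2.9031870998344833
```

{"op": "apply_moves", "data": {
  "rows": [
    {"jaw":-1,"delta_pos":[-3,0,1],"spin":0},
    {"jaw":-1,"delta_pos":[-3,0,1],"spin":0},
    {"jaw":-1,"delta_pos":[0,0,0],"spin":0},
    {"jaw":-1,"delta_pos":[0,0,-10],"spin":0},
    {"jaw":-1,"delta_pos":[0,0,-30],"spin":0},
    {"jaw":-1,"delta_pos":[0,0,-40],"spin":0},
    {"jaw":-1,"delta_pos":[0,0,-40],"spin":0},
    {"jaw":-1,"delta_pos":[0,0,-40],"spin":0},
    {"jaw":-1,"delta_pos":[0,0,-40],"spin":0},
    {"jaw":-1,"delta_pos":[0,0,0],"spin":0}
  ]
}}

```text
clock: 25.28
eef_pos: [0.6689, -0.0956, 0.2938]
tool_rot: [3.093, 0.315, 0.019]
contact_force: [0.8, 0.3, -0.4]
finger_gap: 0.0629
```

```bash
python3 -c "
from h import *
o,a=held(lean=25); to(telemetry.sense()['eef_pos']+S0+.185*N0-o);print('world lean',np.degrees(np.arccos(a[2])), 'vs N0 deg',np.degrees(np.arccos(a@N0)))"
```

```text
scene origin [ 0.7046 -0.0906  0.2199] axis [-0.415 -0.051  0.908] lean -x deg 24.1 lean y deg -0.2 med 0.00043 1540 TCP in pot 82.2 off-axis [-1.7  0.5  0.8]
{'clock': 25.325, 'eef_pos': [0.668, -0.0953, 0.2909], 'tool_rot': [3.0947, 0.3149, 0.0128], 'contact_force': [0.354, -0.0155, -1.3006], 'finger_gap': 0.0628, 'joint_pos': [-0.3096, 0.3832, 1.2472, -0.0251, 1.4913, 1.0601]}
tool delta mm [-107.1 -370.4  -10.2] jawdir [ 0.201 -0.979  0.032] ydeg -78.38 tz [ 0.011 -0.03  -0.999]
world lean 24.72969889455249 vs N0 deg 2.1056219616761176
```

{"op": "apply_moves", "data": {
  "rows": [
    {"jaw":-1,"delta_pos":[-4,-12,-5],"spin":0},
    {"jaw":-1,"delta_pos":[-7,-24,-2],"spin":0},
    {"jaw":-1,"delta_pos":[-7,-24,-2],"spin":0},
    {"jaw":-1,"delta_pos":[-7,-24,-2],"spin":0},
    {"jaw":-1,"delta_pos":[-7,-24,-2],"spin":0},
    {"jaw":-1,"delta_pos":[-7,-24,-2],"spin":0},
    {"jaw":-1,"delta_pos":[-7,-24,-2],"spin":0},
    {"jaw":-1,"delta_pos":[-7,-24,-2],"spin":0},
    {"jaw":-1,"delta_pos":[-7,-24,-2],"spin":0},
    {"jaw":-1,"delta_pos":[-7,-24,-2],"spin":0},
    {"jaw":-1,"delta_pos":[-7,-24,-2],"spin":0},
    {"jaw":-1,"delta_pos":[-7,-24,-2],"spin":0},
    {"jaw":-1,"delta_pos":[-7,-24,-2],"spin":0},
    {"jaw":-1,"delta_pos":[-7,-24,0],"spin":0},
    {"jaw":-1,"delta_pos":[-7,-24,0],"spin":0},
    {"jaw":-1,"delta_pos":[0,-12,0],"spin":0},
    {"jaw":-1,"delta_pos":[0,0,0],"spin":0}
  ]
}}

```text
clock: 27.45
eef_pos: [0.4706, 0.2565, 0.294]
tool_rot: [3.1, 0.321, -0.053]
contact_force: [-0.1, -0.1, -0.2]
finger_gap: 0.0628
```

```bash
python3 -c "
from h import *
o,a=held(lean=25); to(telemetry.sense()['eef_pos']+S0+.152*N0-o);print('world lean',np.degrees(np.arccos(a[2])), 'vs N0 deg',np.degrees(np.arccos(a@N0)))"
```

```text
scene origin [0.502  0.2611 0.2188] axis [-0.365 -0.058  0.929] lean -x deg 23.8 lean y deg 0.1 med 0.00055 864 TCP in pot 81.6 off-axis [-1.5 -0.6  0.6]
{'clock': 27.5, 'eef_pos': [0.4708, 0.2562, 0.2939], 'tool_rot': [3.1004, 0.3205, -0.0537], 'contact_force': [-0.2548, 0.0037, 0.1677], 'finger_gap': 0.0627, 'joint_pos': [0.2824, 0.0608, 1.617, -0.0177, 1.502, 1.6487]}
tool delta mm [35.5 14.1 29.8] jawdir [ 0.205 -0.979  0.021] ydeg -78.18 tz [-0.032 -0.028 -0.999]
world lean 21.709882506182257 vs N0 deg 3.4877083257898223
```

{"op": "apply_moves", "data": {
  "rows": [
    {"jaw":-1,"delta_pos":[15,6,0],"spin":0},
    {"jaw":-1,"delta_pos":[15,6,5],"spin":0},
    {"jaw":-1,"delta_pos":[4,1.5,12],"spin":0},
    {"jaw":-1,"delta_pos":[0,0,10],"spin":0},
    {"jaw":-1,"delta_pos":[0,0,0],"spin":0}
  ]
}}

```text
clock: 28.12
eef_pos: [0.5098, 0.2458, 0.2625]
tool_rot: [3.1, 0.314, -0.057]
contact_force: [-0.2, 0.6, -0.7]
finger_gap: 0.0628
```

```bash
python3 -c "
from h import *
o,a=held(lean=23,fn='scene7'); e=telemetry.sense()['eef_pos'];print('L',(o-S0)@N0,'perp',1000*((o-S0)-((o-S0)@N0)*N0), 'vs N0 deg',np.degrees(np.arccos(a@N0)))
to([.5407,.2541,.1818])
f=np.array([.5407,.2541,.1818]);print('kin L',.064+(e-f)@N0,1000*((e-f)-((e-f)@N0)*N0))
i=cv2.imread('pics/scene7.png')[40:220,320:520]; cv2.imwrite('pics/c7.png',cv2.resize(i,None,fx=3.3,fy=3.3,interpolation=cv2.INTER_CUBIC))"
```

```text
scene origin [0.5416 0.2487 0.1864] axis [-0.373 -0.036  0.927] lean -x deg 24.1 lean y deg -1.3 med 0.00056 825 TCP in pot 82.5 off-axis [-1.  -0.3  0.4]
L 0.14983017160317025 perp [ 2.04274237 -5.17050782  0.43156957] vs N0 deg 3.9512554708543703
{'clock': 28.175, 'eef_pos': [0.51, 0.246, 0.2631], 'tool_rot': [3.1, 0.314, -0.0555], 'contact_force': [-0.0069, 0.8737, -0.1346], 'finger_gap': 0.0624, 'joint_pos': [0.2462, 0.1582, 1.5723, -0.0199, 1.4499, 1.6179]}
tool delta mm [34.8 -3.5 79.9] jawdir [ 0.201 -0.979  0.021] ydeg -78.41 tz [-0.033 -0.029 -0.999]
kin L 0.15107996717572686 [ 5.25572278 -0.51093294  2.34801906]
```

View pics/c7.png

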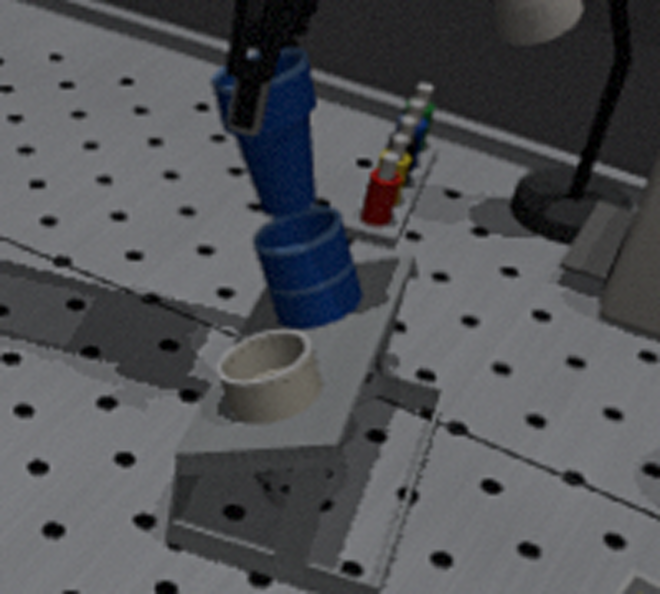

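The pot at (270,130) is just above the mouth at (300,225), and it looks a few mm short in +y. I'll correct that on the way in.

{"op": "apply_moves", "data": {
  "rows": [
    {"jaw":-1,"delta_pos":[1.5,-1.5,5.9],"spin":0},
    {"jaw":-1,"delta_pos":[2.5,-1.5,5.9],"spin":0},
    {"jaw":-1,"delta_pos":[2.8,-0.5,5.9],"spin":0},
    {"jaw":-1,"delta_pos":[2.8,-0.3,5.9],"spin":0},
    {"jaw":-1,"delta_pos":[2.8,-0.3,5.9],"spin":0},
    {"jaw":-1,"delta_pos":[2.8,-0.3,5.9],"spin":0},
    {"jaw":-1,"delta_pos":[2.8,0,5.9],"spin":0},
    {"jaw":-1,"delta_pos":[2.8,0,5.9],"spin":0},
    {"jaw":-1,"delta_pos":[0,0,0],"spin":0}
  ]
}}

```text
clock: 29.3
eef_pos: [0.529, 0.2541, 0.2122]
tool_rot: [3.1, 0.315, -0.054]
contact_force: [-0.0, 0.4, -0.6]
finger_gap: 0.0628
```

```bash
cat > t2.py <<'E'
from h import *
im,d,m=snap('scene','scene8'); e=telemetry.sense()['eef_pos']; f=np.array([.5407,.2541,.1818]);to(f);print('kin L',.064+(e-f)@N0,1000*((e-f)-((e-f)@N0)*N0))
W=cloud(d,m); hsv=cv2.cvtColor(im,cv2.COLOR_RGB2HSV); b=(hsv[...,0]>95)&(hsv[...,0]<125)&(hsv[...,1]>110)&~np.isnan(W).any(-1)
q=W[b]-S0; z=q@N0; r=np.linalg.norm(q-z[:,None]*N0,axis=1)
h=np.histogram(z[r<.05]*1000,np.arange(112,212,4)); print([(int(a),int(c)) for a,c in zip(h[1],h[0])])
i=cv2.imread('pics/scene8.png')[40:220,320:520]; cv2.imwrite('pics/c8.png',cv2.resize(i,None,fx=3.3,fy=3.3,interpolation=cv2.INTER_CUBIC))
E
python3 t2.py
```

```text
{'clock': 29.35, 'eef_pos': [0.5291, 0.2542, 0.2126], 'tool_rot': [3.1002, 0.3156, -0.053], 'contact_force': [-0.2152, 0.5385, -0.6839], 'finger_gap': 0.0629, 'joint_pos': [0.2519, 0.2483, 1.5694, -0.02, 1.3613, 1.6243]}
tool delta mm [12.4  1.8 30.4] jawdir [ 0.202 -0.979  0.021] ydeg -78.35 tz [-0.031 -0.028 -0.999]
kin L 0.09671003079923313 [1.93844719 2.95468319 1.17010921]
[(112, 42), (116, 47), (120, 49), (124, 56), (128, 80), (132, 29), (136, 30), (140, 29), (144, 30), (148, 35), (152, 29), (156, 18), (160, 26), (164, 35), (168, 24), (172, 30), (176, 38), (180, 43), (184, 45), (188, 51), (192, 28), (196, 3), (200, 3), (204, 1)]
```

{"op": "apply_moves", "data": {
  "rows": [
    {"jaw":-1,"delta_pos":[1.5,0.3,3.7],"spin":0},
    {"jaw":-1,"delta_pos":[1.5,0.3,3.7],"spin":0},
    {"jaw":-1,"delta_pos":[1.5,0.3,3.7],"spin":0},
    {"jaw":-1,"delta_pos":[1.5,0.3,3.7],"spin":0},
    {"jaw":-1,"delta_pos":[1.5,0.3,3.7],"spin":0},
    {"jaw":-1,"delta_pos":[1.5,0.3,3.7],"spin":0},
    {"jaw":-1,"delta_pos":[0,0,0],"spin":0}
  ]
}}

```text
clock: 30.22
eef_pos: [0.5384, 0.2536, 0.189]
tool_rot: [3.1, 0.316, -0.052]
contact_force: [0.1, 1.4, 0.2]
finger_gap: 0.0627
```

```bash
python3 t2.py
```

```text
{'clock': 30.275, 'eef_pos': [0.5384, 0.2537, 0.1893], 'tool_rot': [3.1004, 0.3156, -0.0512], 'contact_force': [0.0605, -0.577, -0.9776], 'finger_gap': 0.063, 'joint_pos': [0.2471, 0.2891, 1.5678, -0.0203, 1.3208, 1.6203]}
tool delta mm [ 2.6 -0.1  7.4] jawdir [ 0.202 -0.979  0.021] ydeg -78.35 tz [-0.03  -0.028 -0.999]
kin L 0.07175211242014641 [0.95159914 0.23342234 0.45666542]
[(112, 46), (116, 44), (120, 44), (124, 43), (128, 68), (132, 18), (136, 23), (140, 25), (144, 27), (148, 37), (152, 37), (156, 43), (160, 38), (164, 47), (168, 12), (172, 2), (176, 1), (180, 0), (184, 3), (188, 2), (192, 0), (196, 0), (200, 3), (204, 2)]
```

View pics/c8.png

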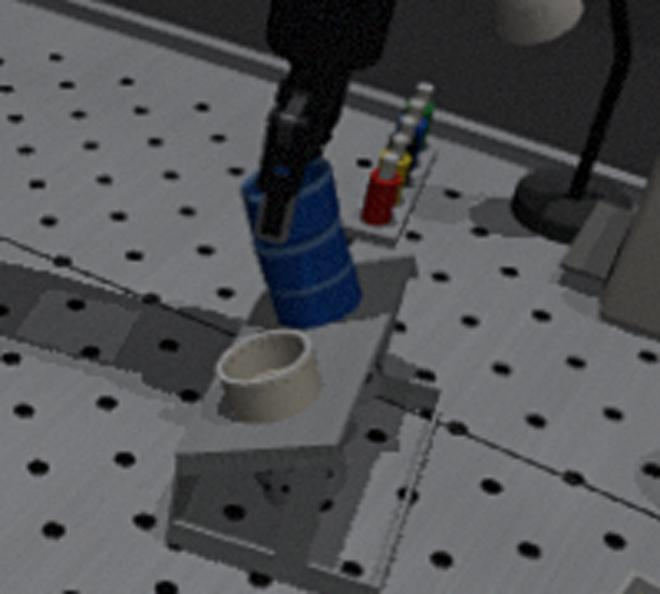

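The pot is nearly in, at (300,215), with its step showing just above the rim. About 7 mm are left.

{"op": "apply_moves", "data": {
  "rows": [
    {"jaw":-1,"delta_pos":[0.9,0,2.4],"spin":0},
    {"jaw":-1,"delta_pos":[0.8,0,2],"spin":0},
    {"jaw":-1,"delta_pos":[0.4,0,1],"spin":0},
    {"jaw":-1,"delta_pos":[0.4,0,1],"spin":0},
    {"jaw":-1,"delta_pos":[0.3,0,0.8],"spin":0},
    {"jaw":-1,"delta_pos":[0,0,0],"spin":0}
  ]
}}

```text
clock: 31.02
eef_pos: [0.5416, 0.2546, 0.1846]
tool_rot: [3.101, 0.317, -0.048]
contact_force: [-0.8, -0.2, -0.5]
finger_gap: 0.0626
```

```bash
python3 t2.py
```

```text
{'clock': 31.075, 'eef_pos': [0.5416, 0.2546, 0.1844], 'tool_rot': [3.1011, 0.3164, -0.0477], 'contact_force': [-0.8783, 0.1955, 1.09], 'finger_gap': 0.0625, 'joint_pos': [0.2471, 0.3002, 1.5641, -0.02, 1.3111, 1.62]}
tool delta mm [-0.9  0.2  2.7] jawdir [ 0.202 -0.979  0.021] ydeg -78.33 tz [-0.028 -0.027 -0.999]
kin L 0.0659453527698968 [1.74404937 0.67107055 0.86049236]
[(112, 46), (116, 43), (120, 42), (124, 37), (128, 37), (132, 28), (136, 26), (140, 31), (144, 35), (148, 41), (152, 40), (156, 42), (160, 36), (164, 4), (168, 3), (172, 3), (176, 1), (180, 5), (184, 4), (188, 1), (192, 0), (196, 0), (200, 3), (204, 1)]
```

{"op": "apply_moves", "data": {
  "rows": [
    {"jaw":-1,"delta_pos":[0,0,0.9],"spin":0},
    {"jaw":-1,"delta_pos":[0,0,0.9],"spin":0},
    {"jaw":-1,"delta_pos":[0,0,0.9],"spin":0},
    {"jaw":-1,"delta_pos":[0,0,0],"spin":0}
  ]
}}

```text
clock: 31.58
eef_pos: [0.542, 0.2549, 0.1846]
tool_rot: [3.102, 0.317, -0.045]
contact_force: [-0.8, 0.4, 0.4]
finger_gap: 0.0624
```

```bash
python3 t2.py
```

```text
{'clock': 31.625, 'eef_pos': [0.542, 0.2549, 0.1844], 'tool_rot': [3.1016, 0.317, -0.0451], 'contact_force': [-1.4967, -0.218, 3.1334], 'finger_gap': 0.0627, 'joint_pos': [0.2474, 0.3, 1.5643, -0.0198, 1.3093, 1.6199]}
tool delta mm [-1.3  0.5  2.7] jawdir [ 0.203 -0.979  0.02 ] ydeg -78.31 tz [-0.026 -0.026 -0.999]
kin L 0.06576924854450704 [1.99837074 0.94992246 1.00348268]
[(112, 44), (116, 40), (120, 43), (124, 35), (128, 40), (132, 29), (136, 32), (140, 28), (144, 36), (148, 42), (152, 42), (156, 39), (160, 35), (164, 3), (168, 3), (172, 2), (176, 2), (180, 3), (184, 4), (188, 2), (192, 2), (196, 2), (200, 0), (204, 1)]
```

{"op": "apply_moves", "data": {
  "rows": [
    {"jaw":0.55,"delta_pos":[0,0,0],"spin":0},
    {"jaw":0.7,"delta_pos":[0,0,0],"spin":0},
    {"jaw":1,"delta_pos":[0,0,0],"spin":0},
    {"jaw":1,"delta_pos":[0,0,0],"spin":0},
    {"jaw":1,"delta_pos":[0,0,0],"spin":0},
    {"jaw":1,"delta_pos":[-2,0,-10],"spin":0},
    {"jaw":1,"delta_pos":[-3,0,-25],"spin":0},
    {"jaw":1,"delta_pos":[0,0,-40],"spin":0},
    {"jaw":1,"delta_pos":[0,0,-40],"spin":0},
    {"jaw":1,"delta_pos":[0,0,-20],"spin":0},
    {"jaw":1,"delta_pos":[0,0,0],"spin":0}
  ]
}}

```text
clock: 33.0
eef_pos: [0.5401, 0.2574, 0.3258]
tool_rot: [3.102, 0.317, -0.043]
contact_force: [0.3, 0.3, 0.5]
finger_gap: 0.0852
```

```bash
python3 t2.py; python3 -c "
from h import *
seat(2)"
```

```text
{'clock': 33.05, 'eef_pos': [0.5397, 0.2572, 0.3245], 'tool_rot': [3.1015, 0.3168, -0.0455], 'contact_force': [0.2282, -0.6283, -0.2997], 'finger_gap': 0.0854, 'joint_pos': [0.2522, 0.206, 1.3978, -0.019, 1.5702, 1.6197]}
tool delta mm [  4.8   0.3 142.7] jawdir [ 0.202 -0.979  0.021] ydeg -78.32 tz [-0.027 -0.026 -0.999]
kin L 0.193501088872834 [52.55998691 14.49955581 25.37861544]
[(112, 43), (116, 39), (120, 48), (124, 38), (128, 44), (132, 44), (136, 51), (140, 62), (144, 75), (148, 81), (152, 76), (156, 85), (160, 61), (164, 0), (168, 0), (172, 0), (176, 0), (180, 0), (184, 0), (188, 0), (192, 0), (196, 0), (200, 0), (204, 0)]
scene top of stack z pct99 mm [160.9 161.8 162.5]
 collar 0 952 centre mm [ 0.6 -1.6] tilt deg (rel model) [-0.1 -0.3]
 collar 1 1012 centre mm [ 1.4 -0.9] tilt deg (rel model) [ 0. -0.]
 collar 2 1497 centre mm [ 0.4 -0.2] tilt deg (rel model) [-2.3  0. ]
top top of stack z pct99 mm [163.  164.1 165. ]
 collar 0 325 centre mm [ 2.4 -0.7] tilt deg (rel model) [-0.   0.3]
 collar 1 323 centre mm [3.1 0.1] tilt deg (rel model) [-0.5  0.2]
 collar 2 799 centre mm [0.2 0.1] tilt deg (rel model) [2.2 1.2]
```

View pics/c8.png

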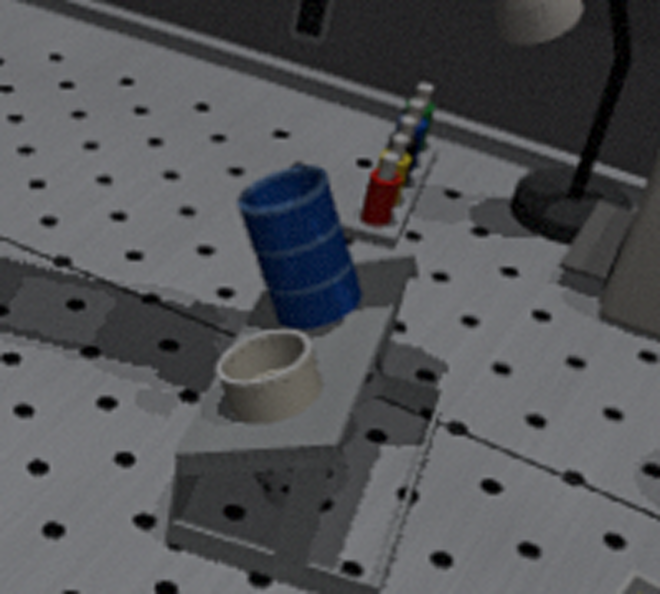

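The crop shows three evenly spaced collars in one straight line at (300,245), with the white pot untouched. I'll check the lidded pot and hand in.

```bash
python3 -c "
from h import *
im,d,m=snap('scene'); z=np.load('/tmp/scene0.npz')
for D in (z['d'],d):
    W=cloud(D,m).reshape(-1,3); P=W[~np.isnan(W).any(1)]
    for c in ([.485,-.115],[.586,.148]): Q=near(P,c,.045); Q=Q[Q[:,2]>.115]; print(len(Q),Q.mean(0).round(4))
bot.close_job()"
```

```text
793 [ 0.496  -0.1187  0.1211]
643 [0.5974 0.1453 0.13  ]
797 [ 0.4961 -0.1189  0.1211]
641 [0.5973 0.1455 0.1321]
the job is handed in; nothing more can be done
```

Both empty blue pots are nested on the blue pot in the holder, released, and the job is handed in at about 33.5 s of the 64 s allowed. No verdict was reported.

The moves could not tilt the tool, so each pot was first turned to about 25° in the grip by pushing its base against the board's far edge. An earlier try at turning pot A on the board's surface only slid it along, still upright. Each pot was then lowered along the sleeve axis until it met resistance, and let go.

**Last checks:**
- **Stack height:** the top rim lies 162 mm along the stack axis in the scene camera and 164 mm in the top camera; 162 mm is fully home.
- **Straightness:** the scene camera puts all three collars within about 1.5 mm of one line. The picture shows even seams.
- **Disagreement:** the two cameras gave opposite tilts for the top collar, −2.3° and +2.2°. The top camera also put its centre about 3 mm from the collar below. I took both as measurement error.
- **Other pots:** the lidded pot shifted less than 0.5 mm between the before and after depth readings. The white pot's reading matches to 0.2 mm in x and y and is about 2 mm higher in z, well under the 10 mm limit.
- **Gripper:** it was open and well above the stack at hand-in.

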